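# Unstack sealed sample cups and sort them by weight

## Task

Take down both stacks of sample cups, one cup at a time, easing each straight off the one it is nested in, and sort them by weight, judged in the hand or on the spring scale: cups over 250 g go into the metal tray with the two handles, lighter ones into the plain white tray; within 30 g of the limit either tray will do. Every cup must end up standing upright on its tray's floor, and the other things on the bench must stay where they are.

Things in the scene. Friction and masses are not known exactly. Their poses are not given: they have to be found in the camera images.
- cup_1: aluminium sample cup with a cured grey casting in it, 120 to 380 g with no outward sign of it. Round, 88 mm tall: straight collar 60 mm across over the top 34 mm, open inside 54 mm wide down to the casting 31 mm above the underside; below the collar it tapers to a 44 mm foot. Origin: centre of the underside; z up its axis. Starts lowest in stand_a, underside 4 mm above the bench
- cup_2: sample cup like cup_1 in all but weight. Starts nested in cup_1, 34 mm higher. Nested collars are flush outside: grip only the upper cup's own 34 mm collar. A rubber ring under the collar holds it in the collar below: it resists with some newtons over the first 10 mm straight up; the cup is clear of the lower one after 55 mm
- cup_3: sample cup like cup_1 in all but weight. If present, starts nested in cup_2, at the top.
- cup_4: sample cup like cup_1 in all but weight. Starts lowest in stand_b, its underside 4 mm above the bench.
- cup_5: sample cup like cup_1 in all but weight. Starts nested in cup_4.
- cup_6: sample cup like cup_1 in all but weight. If present, starts nested in cup_5, at the top.
- stand_a: fixed grey stack stand at the foot of a stack: sleeve 60 mm across and 58 mm high on an 86 mm round foot; it grips the lowest cup as one cup grips another. Origin: centre of its underside on the bench
- stand_b: the second stand, the same as stand_a
- handled_tray: metal loose tray of 0.9 kg, 182 mm along its x, 212 mm along its y, wall 3 mm thick and 16 mm high, flat floor 3 mm thick. Origin: centre of its underside, z up. Room for two rows of three cups. A steel loop handle sticks out 24 mm from each of its two 182 mm long ends (at +y and -y), 21 mm high. For cups over 250 g
- plain_tray: white plastic loose tray of 0.9 kg, 182 mm along its x, 212 mm along its y, wall 3 mm thick and 16 mm high, flat floor 3 mm thick. Origin: centre of its underside, z up. Room for two rows of three cups. No handles. For cups under 250 g
- pan_top (a point): centre of the upper face of the spring scale's round steel pan (92 mm across), 95 mm above the bench when empty; the pan sinks 4.9 mm per 100 g. The scale is fixed; its grey body and round dial (80 mm, tilted up towards the robot) reach about 75 mm from this point towards the robot, below the pan
- scale_pointer (a joint): the scale's pointer: turns clockwise 1 rad per 100 g on the pan (0 empty, 2.5 rad at 250 g, where it points straight up the dial at the black limit tab); ticks every 50 g. Settles within a second
- small_bottle: bystander, not always there: small amber bottle, 41 mm across, 78 mm tall; origin at the centre of its underside
- timer: bystander: lab timer lying flat, 62 x 64 x 20 mm; origin at the centre of its underside. To its right stands the fixed tall black cabinet (front face about 0.63 m ahead of the robot, from 0.2 m to the right of its centre line): keep the wrist clear of it
- labels: bystander, not always there: roll of labels lying flat, 64 mm across, 26 mm tall; origin at the centre of its underside
Things that resemble listed ones, but are neither listed nor needed, are in the scene too. Leave any purple look-alike of the cup_2 alone.

How it is judged:
By the outcome, as a careful person would: the job done as asked, in the order asked, and still so for the second after the job is handed in, with the robot touching nothing.
Of cup_3, cup_6, small_bottle, labels only 1 to 4 are there at a start; the rules pass over those that are not, and their reading is None.
At some moment in a run one of handled_tray, plain_tray may be knocked a few centimetres aside while the robot is not near it.
It also fails if it takes over 210 s, if anything falls off the work surface, if the arm or the gripper's body presses on something with over 40 N, if the wrist force passes 120 N, or if a joint passes its speed limit or range.

## Robot

A 7-joint arm with a two-finger parallel gripper is mounted at the origin on a cart in front of the work surface, level with it; the furniture and walls round the work are solid. World frame = base frame: x ahead of the robot, y to its left, z up, the work surface at z = 0. Lengths are in mm, angles in rad, forces in N, time in s.
With the tool pointing down it reaches from about 350 to 900 mm from the base axis. Payload 8.1 kg.
Tool frame: the origin (TCP) lies on the centre line of the jaws, within the pads' length; the fingertips stand 19 mm ahead of it and the grasp point (between the pads) is the TCP; z points along the fingers, y is the direction in which the jaws open and shut (so a half turn about z gives the same grasp; the last joint's range is limited). The gripper opens to 92 mm and grips with 3 to 60 N. Pads are 19 mm wide; open, the fingers measure 130 mm over their backs; the gripper's body (75 mm by 190 mm) begins 47 mm behind the grasp point.
Start: joints at [1.146, 0.434, 0.025, 1.573, -0.012, 1.134, -0.075], TCP at [197.648, -592.938, 245.742] pointing down, gripper open.
Joint ranges: [-2.62, 2.62], [-0.44, 2.09], [-1.27, 1.32], [0.08, 2.57], [-1.32, 4.46], [0.12, 2], [-2.74, 2.74]. Speed limits (rad/s): [2.22, 2.22, 3.01, 3.01, 3.14, 3.14, 3.14].

## Interface

Orientations are given as a unit quaternion [w, x, y, z].
In Python, from cell import status, capture, close_job gives the robot as it stands.
- The arm moves only by the tool servo_tool, never from a script. Its arguments are lists of equal length, an entry for each row: "slide": the shift along the tool's x, y, z in cm, a list of three; "yaw": the turn about the tool's z in rad. In form: {"slide": [[tx, ty, tz], ...], "yaw": [yaw, ...]}. A call has exactly 5 rows; each row shifts and turns the commanded pose from where the row before left it, along the tool's axes as they then stand; what a row does not reach is not made up. A row lasts 1/10 s, in which the tool goes at most 50 mm and 8.59 degrees, less where a joint would pass 70% of its speed; a pose out of reach is approached as far as the arm can. A call is refused whole if a number of a shift passes 5 or a number of a turn 0.15, either way. A call with a gripper value outside its range is refused whole. "fingers" is the closure in counts, from 0 (fully open) to 255 (shut), set as the call begins (left out, the last holds). The fingers move at their own pace and stop on an object; the grip force is fixed at half the most. Time passes only in rows, so rows that do not move let the fingers close, or fill a call up. It gives the time, the measured TCP pose, the force and the opening at its end, in the units of the state.
- status.sense(): the state, without advancing time (a new reading comes with each control period).
- capture(name): name is "scene" or "side" or "wrist"; returns a dict with "pixels" (480x640x3 uint8, red, green, blue), "vertical_fov" (degrees; the focal length in pixels is half the picture's height over the tangent of half this angle, whatever the lens; pixels are square), "cx", "cy" (the principal point, pixels), "rvec" (rotation vector, rad) and "tvec" (3), from world to camera coordinates, as OpenCV has them. Camera axes: x right, y down, z forward; pixel columns grow to the right and rows downward; lengths in mm; the calibration is good to about 2 mm. A picture is of the moment at which its call begins. There is no depth.
- close_job(): hands the job in, once; it reports no verdict.
The state is a dict: "t": time; "joints": joint angles; "joint_vel": joint speeds; "joint_torque": joint torques, N m; "eef_pos": TCP position; "ee_rot": TCP orientation; "wrist_force": force on the tool from outside, world axes, zero at the start; "ft_torque": the same for the moment, N m; "opening": finger opening in mm.
Only numpy, scipy, OpenCV 4.12 (cv2) and the standard library are available. Lean on these libraries where they do the work, as an engineer would, in place of code of your own. Each camera call takes 0.05 s, during which the arm holds its last target. There are 200 camera calls.

## Working session

There is one attempt and no reset: what is moved stays moved. The work goes in short steps, Python scripts to look and compute and a tool call to move; the robot and the scene stay as the last step left them, time stands still between calls to the robot, and variables do not carry over. Pictures are saved under pics/ and viewed, about 12 in all and at most 16, crops included, and the job is handed in when it is done.

Besides the shell and the picture viewer there is one more tool, called after "Request:" as a command line: name --pt "numbers of a row" for each row, then --argument value for the rest. servo_tool: Moves the arm, as the interface text tells. Its arguments: {"type":"object","properties":{"slide":{"type":"array","items":{"type":"array","items":{"type":"number"}}},"yaw":{"type":"array","items":{"type":"number"}},"fingers":{"type":"number"}},"required":["slide","yaw"]}

```bash
ls; mkdir -p pics
cat > h.py <<'E'
import numpy as np, cv2
from cell import status, capture, close_job
def cap(n, save=None):
    c=capture(n); 
    if save: cv2.imwrite('pics/'+save+'.png', c['pixels'][:,:,::-1])
    c['f']=240/np.tan(np.radians(c['vertical_fov'])/2)
    c['R']=cv2.Rodrigues(np.array(c['rvec'],float))[0]; c['t']=np.array(c['tvec'],float).reshape(3)
    c['o']=-c['R'].T@c['t']; return c
def ray(c,u,v):
    d=c['R'].T@np.array([(u-c['cx'])/c['f'],(v-c['cy'])/c['f'],1.]); return d/np.linalg.norm(d)
def onz(c,u,v,z):
    d=ray(c,u,v); return c['o']+d*(z-c['o'][2])/d[2]
def proj(c,p):
    q=c['R']@np.array(p,float)+c['t']; return q[:2]/q[2]*c['f']+[c['cx'],c['cy']]
E
python3 - <<'E'
from h import *
s=status.sense()
for k in s: print(k,np.round(s[k],3))
for n in ['scene','side','wrist']:
    c=cap(n,n+'0'); print(n,c['vertical_fov'],c['cx'],c['cy'],c['o'].round(),ray(c,320,240).round(2), [k for k in c])
E
```

```text
pics
t 0.0
joints [ 1.146  0.435  0.025  1.574 -0.012  1.134 -0.075]
joint_vel [ 0.     0.001 -0.     0.001  0.     0.     0.001]
joint_torque [ 1.0000e-03 -6.6784e+01  9.8500e-01 -3.1446e+01 -6.1000e-02  4.3000e-02
  0.0000e+00]
eef_pos [ 197.433 -592.483  244.954]
ee_rot [-0.001  0.987  0.16  -0.   ]
wrist_force [1.092 0.469 0.068]
ft_torque [ 0.013 -0.011 -0.023]
opening 92.064
scene 54.3939792499453 317.7826032392031 234.12730966633677 [  28. -587.  607.] [ 0.59  0.6  -0.54] ['pixels', 'vertical_fov', 'cx', 'cy', 'rvec', 'tvec', 'f', 'R', 't', 'o']
side 51.74439535961869 314.49878305842066 246.10684818531078 [ 330. -937.  820.] [ 0.22  0.79 -0.58] ['pixels', 'vertical_fov', 'cx', 'cy', 'rvec', 'tvec', 'f', 'R', 't', 'o']
wrist 60.919449127191605 306.73260319962844 238.7501974169322 [ 275. -567.  383.] [-0.28 -0.13 -0.95] ['pixels', 'vertical_fov', 'cx', 'cy', 'rvec', 'tvec', 'f', 'R', 't', 'o']
```

View pics/scene0.png

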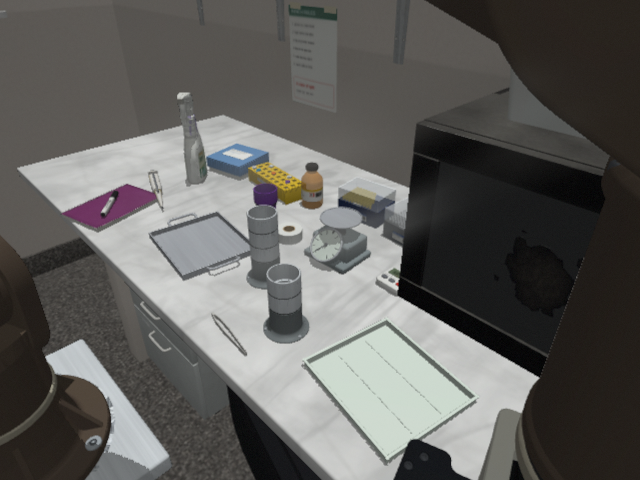

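View pics/side0.png

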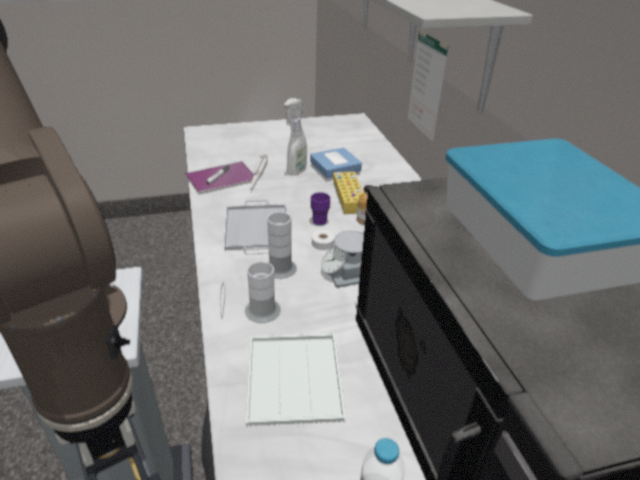

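Scene and side views: a three-cup stack on the far stand (scene rim ≈ (263,213), side ≈ (279,219)) and a two-cup stack on the near stand (scene (284,272), side (261,271)). The handled tray is far left at scene ≈ (205,245) and the plain tray near right at ≈ (390,388). The scale is at (342,235). The purple look-alike, bottle, labels and timer are all present.

```bash
cat >> h.py <<'E'
def tri(a,pa,b,pb):
    A=[];B=[]
    for c,p in((a,pa),(b,pb)):
        d=ray(c,*p);M=np.eye(3)-np.outer(d,d);A.append(M);B.append(M@c['o'])
    return np.linalg.solve(sum(A),sum(B))
def tool(target):
    """remaining move in tool axes, cm"""
    s=status.sense(); w,x,y,z=s['ee_rot']
    from scipy.spatial.transform import Rotation as Ro
    R=Ro.from_quat([x,y,z,w]).as_matrix()
    return R.T@(np.array(target,float)-s['eef_pos'])/10, R, s
E
python3 - <<'E'
from h import *
a=cap('scene');b=cap('side')
for n,p,q in [('far rim',(263,213),(279.5,219)),('near rim',(284,272),(261,271)),('pan',(341,217),(350,240)),('bottle top',(312,168),(362,197)),('purple top',(265,190),(320,198)),('labels',(289,231),(322,239))]:
    print(n,tri(a,p,b,q).round())
for n,l in [('handled',[(150,240),(213,214),(255,248),(187,273)]),('plain',[(303,363),(386,321),(475,393),(390,452)])]:
    P=np.array([onz(a,*p,16)[:2] for p in l]);print(n,P.round().tolist(),P.mean(0).round())
print('timer',onz(a,392,280,20).round())
for n,z,u in [('far',60,(264,275)),('near',0,(286,327))]: print(n,onz(a,*u,0).round())
E
```

```text
far rim [505.  63. 160.]
near rim [436. -81. 126.]
pan [672.  10. 108.]
bottle top [760. 189. 128.]
purple top [660. 259.  86.]
labels [638. 144.  25.]
handled [[386.0, 352.0], [562.0, 355.0], [543.0, 154.0], [381.0, 177.0]] [468. 259.]
plain [[389.0, -177.0], [568.0, -209.0], [540.0, -407.0], [367.0, -378.0]] [ 466. -293.]
timer [ 669. -142.   20.]
far [506.  76.   0.]
near [435. -79.   0.]
```

View pics/wrist0.png

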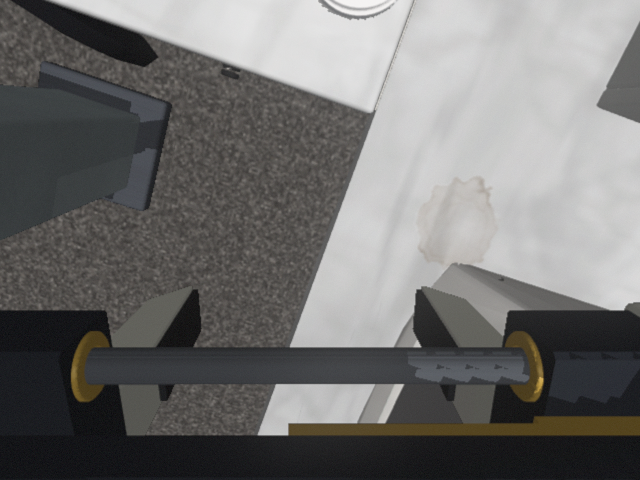

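Request:
servo_tool --pt "2 -2.1 -0.4" --pt "2 -2.1 -0.4" --pt "2 -2.1 -0.4" --pt "2 -2.1 -0.4" --pt "2 -2.1 -0.4" --yaw '[0, 0, 0, 0, 0]'

```text
t: 0.75
eef_pos: [259.7, -460.6, 265.9]
ee_rot: [0.0, 0.987, 0.16, -0.0]
wrist_force: [1.3, -0.1, 0.6]
opening: 92.1
```

Request:
servo_tool --pt "2 -2.1 -0.4" --pt "2 -2.1 -0.4" --pt "2 -2.1 -0.4" --pt "2 -2.1 -0.4" --pt "2 -2.1 -0.4" --yaw '[0, 0, 0, 0, 0]'

```text
t: 1.25
eef_pos: [321.3, -329.3, 286.0]
ee_rot: [0.0, 0.987, 0.16, 0.0]
wrist_force: [0.6, 0.1, -0.4]
opening: 91.7
```

Request:
servo_tool --pt "2 -2.1 -0.4" --pt "2 -2.1 -0.4" --pt "2 -2.1 -0.4" --pt "2 -2.1 -0.4" --pt "2 -2.1 -0.4" --yaw '[0, 0, 0, 0, 0]'

```text
t: 1.75
eef_pos: [382.9, -198.1, 306.0]
ee_rot: [0.0, 0.987, 0.16, 0.0]
wrist_force: [0.2, -1.3, 0.2]
opening: 91.6
```

Request:
servo_tool --pt "2 -2.1 -0.4" --pt "2 -2.1 -0.4" --pt "2 -2.1 -0.4" --pt "2 -2.1 -0.4" --pt "2 -2.1 -0.4" --yaw '[0, 0, 0, 0, 0]'

```text
t: 2.25
eef_pos: [444.6, -66.9, 325.9]
ee_rot: [0.0, 0.987, 0.16, 0.0]
wrist_force: [0.3, -0.4, 0.3]
opening: 91.7
```

Request:
servo_tool --pt "0 0 0" --pt "0 0 0" --pt "0 0 0" --pt "0 0 0" --pt "0 0 0" --yaw '[-0.14, -0.14, -0.14, -0.14, -0.14]'

```text
t: 2.75
eef_pos: [444.2, -68.0, 325.7]
ee_rot: [0.0, 0.871, 0.491, -0.0]
wrist_force: [0.3, 0.1, -0.3]
opening: 91.8
```

Request:
servo_tool --pt "0 0 0" --pt "0 0 0" --pt "0 0 0" --pt "0 0 0" --pt "0 0 0" --yaw '[-0.14, -0.14, -0.14, -0.13, 0]'

```text
t: 3.25
eef_pos: [444.2, -68.1, 325.7]
ee_rot: [-0.0, 0.706, 0.708, -0.0]
wrist_force: [0.2, 0.6, -0.6]
opening: 91.8
```

Run:
```python
from h import *
T=[];F=[];M=[]
for i in range(8):
    c=cap('wrist' if i else 'wrist','w1'); s=status.sense(); T.append(s['joint_torque']);F.append(s['wrist_force']);M.append(s['ft_torque'])
print(np.std(T,0).round(3));print(np.mean(T,0).round(3));print(np.round(F,2));print(np.std(M,0).round(4));print(s['t'],s['joints'])
```

```text
[0.033 0.006 0.05  0.002 0.005 0.004 0.41 ]
[ 5.9000e-02 -3.9257e+01 -1.8130e+00 -3.2542e+01 -5.8000e-02  3.8000e-02
  1.8600e-01]
[[-0.71 -0.37 -0.17]
 [-0.12 -0.43  0.73]
 [ 0.36  0.38 -0.68]
 [ 0.26 -0.14 -0.2 ]
 [ 0.58  1.07 -0.27]
 [-0.35 -0.23  0.07]
 [-0.32 -0.89  0.03]
 [ 0.34  0.09  0.19]]
[0.0178 0.0315 0.0153]
3.65 [ 0.4826902   0.12137917 -0.49579315  1.81666517  0.06149511  1.21865986
 -0.03134251]
```

View pics/w1.png

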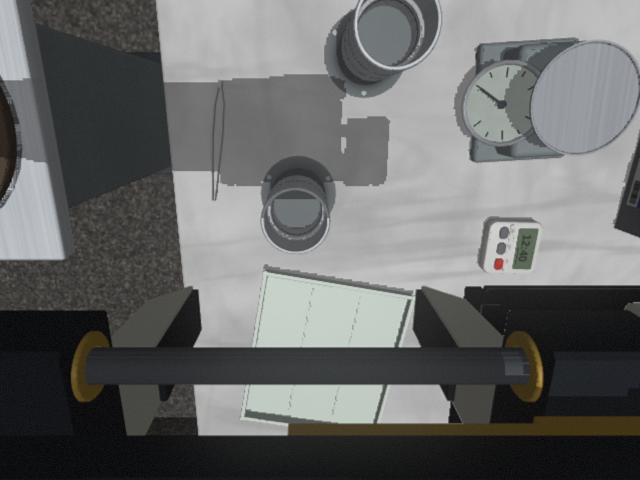

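Wrist view from above: near stack rim ≈ (296,219), far rim ≈ (398,28), pan ≈ (585,97), and the dial at (503,103) pointing at zero. The plain tray corners are ≈ (266,267), (412,292), (378,425), (242,418). The joint torques are almost noise-free, so I can weigh in hand with them.

Run:
```python
from h import *
c=cap('wrist','w2'); g=cv2.GaussianBlur(cv2.cvtColor(c['pixels'],cv2.COLOR_RGB2GRAY),(3,3),0)
e=cv2.Canny(g,60,140)
def fit(cx,cy,r,z,R=30):
    # edge points near the expected outer rim circle
    th=np.linspace(0,2*np.pi,72,endpoint=False);pts=[]
    P=onz(c,cx,cy,z)
    for it in range(4):
        pts=[]
        for t in th:
            q=[proj(c,P+[k*np.cos(t),k*np.sin(t),0]) for k in np.arange(r+6,r-6,-.25)]
            for u,v in q:
                u,v=int(round(u)),int(round(v))
                if 0<=u<640 and 0<=v<480 and e[v,u]: 
                    pts.append(onz(c,u,v,z)[:2]);break
        pts=np.array(pts)
        A=np.c_[2*pts,np.ones(len(pts))];s=np.linalg.lstsq(A,(pts**2).sum(1),rcond=None)[0]
        P=np.array([s[0],s[1],z])
    return P.round(1),len(pts),round(np.sqrt(s[2]+s[0]**2+s[1]**2),1)
print('near',fit(296,219,30,126));print('far',fit(398,28,30,160));print('pan',fit(585,97,46,95))
P=np.array([onz(c,*p,16)[:2] for p in [(266,267),(412,292),(378,425),(242,418)]]);print(P.round(),P.mean(0))
print(onz(c,511,245,20).round(),tool((505,63,325))[0].round(2))
```

```text
near (array([433.8, -75.1, 126. ]), 72, np.float64(29.2))
far (array([504.5,  67.9, 160. ]), 50, np.float64(29.1))
pan (array([680.5,  21.2,  95. ]), 72, np.float64(47.4))
[[ 396. -162.]
 [ 570. -194.]
 [ 540. -390.]
 [ 358. -378.]] [ 465.90326567 -281.07016332]
[ 678. -134.   20.] [13.09  6.07  0.07]
```

```bash
cat >> h.py <<'E'
def fit(c,P,r,tol=6,lo=60,hi=140):
    """outer circle of radius ~r at height P[2], near P: centre, count, radius"""
    g=cv2.GaussianBlur(cv2.cvtColor(c['pixels'],cv2.COLOR_RGB2GRAY),(3,3),0);e=cv2.Canny(g,lo,hi)
    P=np.array(P,float);z=P[2]
    for it in range(5):
        pts=[]
        for t in np.linspace(0,2*np.pi,90,endpoint=False):
            for k in np.arange(r+tol,r-tol,-.25):
                u,v=np.round(proj(c,P+[k*np.cos(t),k*np.sin(t),0])).astype(int)
                if 0<=u<640 and 0<=v<480 and e[v,u]: pts.append(onz(c,u,v,z)[:2]);break
        pts=np.array(pts);A=np.c_[2*pts,np.ones(len(pts))]
        s=np.linalg.lstsq(A,(pts**2).sum(1),rcond=None)[0];P=np.array([s[0],s[1],z])
    return P.round(1),len(pts),round(float(np.sqrt(s[2]+s[0]**2+s[1]**2)),1)
E
python3 - <<'E'
from h import *
for n in ['scene','side']:
    c=cap(n,n+'1')
    for q,r in [((434,-78,126),30),((505,66,160),30),((678,16,95),46)]: print(n,*fit(c,q,r,8))
E
```

```text
scene [433.4 -80.3 126. ] 90 30.6
scene [505.5  65.5 160. ] 89 31.6
scene [686.   22.5  95. ] 88 48.7
side [436.6 -78.6 126. ] 79 30.3
side [503.7  61.6 160. ] 67 31.8
side [680.9  26.8  95. ] 70 47.1
```

Request:
servo_tool --pt "2.5 1.2 0" --pt "2.5 1.2 0" --pt "2.5 1.2 0" --pt "2.5 1.2 0" --pt "0 0 0" --yaw '[0, 0, 0, 0, 0]'

```text
t: 4.3
eef_pos: [493.0, 35.9, 325.7]
ee_rot: [-0.001, 0.705, 0.709, 0.001]
wrist_force: [-1.0, -0.6, 0.7]
opening: 92.0
```

Request:
servo_tool --pt "1.0 0.4 0" --pt "1.0 0.4 0" --pt "0.9 0.35 0" --pt "0 0 0" --pt "0 0 0" --yaw '[0, 0, 0, 0, 0]'

```text
t: 4.8
eef_pos: [503.7, 61.0, 325.6]
ee_rot: [-0.0, 0.707, 0.707, -0.0]
wrist_force: [0.4, -0.4, 0.3]
opening: 92.0
```

Request:
servo_tool --pt "0 0 0" --pt "0 0 0" --pt "0 0 0" --pt "0 0 0" --pt "0 0 0" --yaw '[0, 0, 0, 0, 0]'

```text
t: 5.3
eef_pos: [503.7, 60.9, 325.8]
ee_rot: [0.0, 0.707, 0.707, 0.0]
wrist_force: [-0.0, 0.3, -0.6]
opening: 91.6
```

```bash
cat >> h.py <<'E'
import json,os
def rec(key,n=4):
    """log settled torque/force averages under key"""
    T=[];F=[]
    for i in range(n):
        c=cap('wrist'); s=status.sense(); T.append(s['joint_torque']);F.append(s['wrist_force'])
    D=json.load(open('log.json')) if os.path.exists('log.json') else {}
    D[key]=dict(tau=np.mean(T,0).tolist(),sd=np.std(T,0).tolist(),F=np.mean(F,0).tolist(),q=list(map(float,s['joints'])),p=list(map(float,s['eef_pos'])),t=s['t'])
    json.dump(D,open('log.json','w')); print(key,np.round(D[key]['tau'],3),np.round(D[key]['sd'],3),np.round(D[key]['F'],2),np.round(D[key]['q'],4),np.round(D[key]['p'],1),s['t']);return c
def W(a,b): # holding at key b vs empty at key a, with lever from poses
    pass
E
python3 - <<'E'
from h import *
c=rec('emptyB')
print(fit(c,(504.5,66,160),30),fit(c,(504.5,66,160),27,3), tool((504.5,65,260))[0].round(2))
E
```

```text
emptyB [ 2.9000e-02 -4.7686e+01 -4.1900e+00 -3.2692e+01 -6.7000e-02  9.0000e-03
  1.0000e-03] [0.005 0.001 0.004 0.001 0.    0.    0.   ] [ 0.04 -0.11 -0.47] [ 0.2477  0.239  -0.5818  1.6928  0.1376  1.2508 -0.3634] [503.7  61.  325.7] 5.5
(array([504.6,  71.7, 160. ]), 90, 29.4) (array([505.2,  71.2, 160. ]), 89, 28.8) [0.4  0.08 6.57]
```

Request:
servo_tool --pt "0.1 0 2" --pt "0.1 0 2" --pt "0.1 0.1 2" --pt "0.1 0 0.6" --pt "0 0 0" --yaw '[0, 0, 0, 0, 0]'

```text
t: 6.0
eef_pos: [504.3, 65.1, 259.2]
ee_rot: [-0.001, 0.707, 0.708, -0.001]
wrist_force: [0.2, 0.3, 0.3]
opening: 91.8
```

Request:
servo_tool --pt "0 0 0" --pt "0 0 0" --pt "0 0 0" --pt "0 0 0" --pt "0 0 0" --yaw '[0, 0, 0, 0, 0]'

```text
t: 6.5
eef_pos: [504.8, 65.0, 260.0]
ee_rot: [0.0, 0.707, 0.707, 0.0]
wrist_force: [-0.2, 0.1, 0.2]
opening: 92.0
```

Run:
```python
from h import *
c=rec('emptyA')
cv2.imwrite('pics/w3.png',c['pixels'][:,:,::-1])
print(fit(c,(504.5,68,160),30),fit(c,(504.5,68,160),27,3),proj(c,(504.5,68,160)),c['o'],proj(c,status.sense()['eef_pos']), fit(c,(504.5,68,4),43,4))
a=cap('scene','s3');print(proj(a,status.sense()['eef_pos']))
cv2.imwrite('pics/s3c.png',cv2.resize(a['pixels'][100:300,180:400,::-1],None,fx=3,fy=3))
```

```text
emptyA [ 4.0000e-03 -5.0062e+01 -5.0020e+00 -3.0613e+01 -6.5000e-02  4.0000e-03
  1.0000e-03] [0.001 0.007 0.001 0.012 0.    0.    0.   ] [0.52 0.19 0.3 ] [ 0.227   0.2935 -0.5773  1.7951  0.1776  1.105  -0.4101] [504.7  65.1 259.7] 6.7
(array([505. ,  71.3, 160. ]), 90, 29.1) (array([504.9,  70. , 160. ]), 90, 28.1) [306.56740143 244.16183266] [504.61721016 146.12035292 397.53371763] [306.9491006  333.09384435] (array([505.2,  67.6,   4. ]), 75, 44.2)
[258.55353642 165.0911298 ]
```

View pics/w3.png

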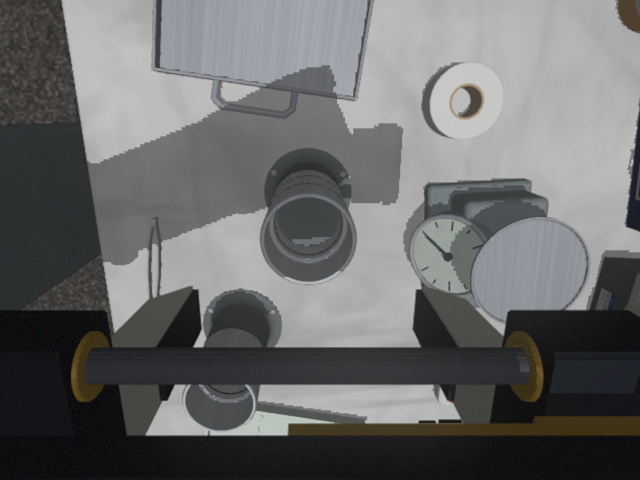

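View pics/s3c.png

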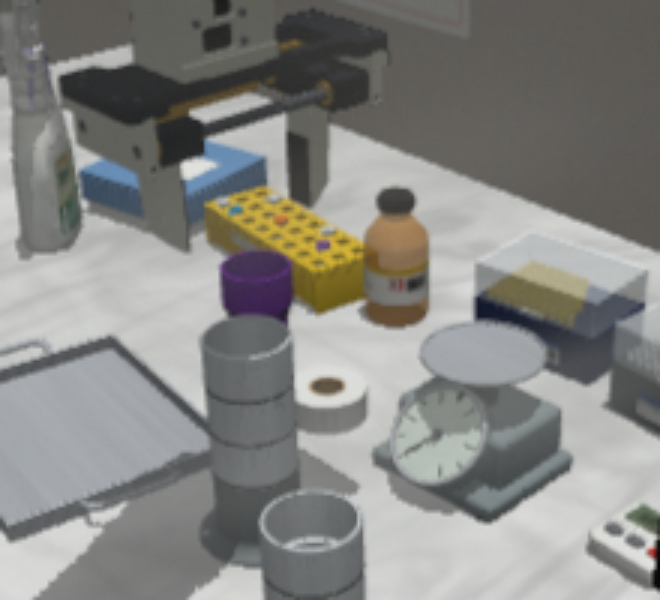

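Wrist view: far rim centred at (308,238), directly below the jaws, with the labels roll (465,100), dial (447,256) and handled tray's near edge at the top. The scene crop shows the open fingers above the three-cup stack. The wrist camera reads y about 5 mm high against both fixed cameras, but that is along the pads' width, so the grasp tolerates it. Descending.

Request:
servo_tool --pt "0 0 2.5" --pt "0 0 2.5" --pt "0 0 2.5" --pt "0 0 2" --pt "0 0 1.6" --yaw '[0, 0, 0, 0, 0]'

```text
t: 7.25
eef_pos: [504.3, 64.9, 147.5]
ee_rot: [-0.0, 0.707, 0.707, -0.0]
wrist_force: [0.6, -0.3, -0.3]
opening: 91.7
```

Request:
servo_tool --pt "0 0 0" --pt "0 0 0" --pt "0 0 0" --pt "0 0 0" --pt "0 0 0" --yaw '[0, 0, 0, 0, 0]' --fingers 255

```text
t: 7.75
eef_pos: [505.2, 65.1, 149.5]
ee_rot: [0.001, 0.707, 0.707, 0.001]
wrist_force: [0.4, -0.2, 1.6]
opening: 59.8
```

Request:
servo_tool --pt "0 0 0" --pt "0 0 0" --pt "0 0 0" --pt "0 0 0" --pt "0 0 0" --yaw '[0, 0, 0, 0, 0]'

```text
t: 8.25
eef_pos: [505.2, 65.2, 149.1]
ee_rot: [0.0, 0.707, 0.707, 0.0]
wrist_force: [0.4, 0.8, 5.9]
opening: 59.6
```

Request:
servo_tool --pt "0 0 -0.2" --pt "0 0 -0.2" --pt "0 0 -0.2" --pt "0 0 -0.2" --pt "0 0 -0.2" --yaw '[0, 0, 0, 0, 0]'

```text
t: 8.75
eef_pos: [504.6, 65.0, 158.8]
ee_rot: [-0.0, 0.707, 0.707, -0.0]
wrist_force: [1.0, -0.1, -2.8]
opening: 59.6
```

Request:
servo_tool --pt "0 0 -0.3" --pt "0 0 -0.3" --pt "0 0 -0.3" --pt "0 0 -0.5" --pt "0 0 -1" --yaw '[0, 0, 0, 0, 0]'

```text
t: 9.25
eef_pos: [504.1, 64.9, 182.8]
ee_rot: [-0.0, 0.707, 0.707, -0.001]
wrist_force: [-0.0, -0.3, -1.8]
opening: 59.6
```

Request:
servo_tool --pt "0 0 -1.5" --pt "0 0 -1.5" --pt "0 0 -1.5" --pt "0 0 -1.5" --pt "0 0 -1.8" --yaw '[0, 0, 0, 0, 0]'

```text
t: 9.75
eef_pos: [504.3, 65.0, 261.8]
ee_rot: [-0.0, 0.707, 0.707, -0.0]
wrist_force: [-0.2, -0.4, -1.7]
opening: 59.9
```

Request:
servo_tool --pt "0 0 0" --pt "0 0 0" --pt "0 0 0" --pt "0 0 0" --pt "0 0 0" --yaw '[0, 0, 0, 0, 0]'

```text
t: 10.25
eef_pos: [504.4, 65.0, 260.1]
ee_rot: [-0.0, 0.707, 0.707, -0.0]
wrist_force: [0.3, -0.5, -2.6]
opening: 60.1
```

Run:
```python
from h import *
c=rec('c1A')
D=json.load(open('log.json'));A,B,L=D['emptyA'],D['emptyB'],D['c1A']
print(np.round(np.array(L['tau'])-A['tau'],3),np.round(np.array(L['q'])-A['q'],4),np.round(np.array(B['q'])-A['q'],4))
s=cap('scene','s4')
cv2.imwrite('pics/s4c.png',cv2.resize(s['pixels'][100:300,180:400,::-1],None,fx=3,fy=3))
cv2.imwrite('pics/w4.png',c['pixels'][:,:,::-1])
```

```text
c1A [ 7.0000e-03 -5.0742e+01 -5.1080e+00 -3.1189e+01 -7.1000e-02  4.0000e-03
 -1.0000e-03] [0.005 0.033 0.002 0.008 0.    0.001 0.   ] [ 0.39 -0.12 -1.67] [ 0.2284  0.2931 -0.579   1.7936  0.1776  1.1072 -0.41  ] [504.6  65.1 260.5] 10.45
[ 0.003 -0.68  -0.106 -0.576 -0.006  0.    -0.002] [ 0.0014 -0.0003 -0.0018 -0.0014 -0.0001  0.0023  0.0001] [ 0.0208 -0.0544 -0.0045 -0.1022 -0.0401  0.1458  0.0466]
```

```bash
cat >> h.py <<'E'
def plain(c,show=False):
    im=c['pixels'].astype(int); m=((im[:,:,1]-im[:,:,0]>5)&(im[:,:,1]-im[:,:,2]>-3)&(im[:,:,1]>90)).astype(np.uint8)
    m=cv2.morphologyEx(m,cv2.MORPH_OPEN,np.ones((3,3)));m=cv2.morphologyEx(m,cv2.MORPH_CLOSE,np.ones((9,9)))
    cs=cv2.findContours(m,cv2.RETR_EXTERNAL,cv2.CHAIN_APPROX_NONE)[0];k=max(cs,key=cv2.contourArea)
    P=np.array([onz(c,*p[0],10)[:2] for p in k],np.float32); (x,y),(w,h),a=cv2.minAreaRect(P)
    return np.round([x,y,w,h,a],1),cv2.contourArea(k),cv2.boundingRect(k)
E
python3 - <<'E'
from h import *
for n in ['scene','side']:
    c=cap(n,n+'5');print(n,plain(c))
    print([c['pixels'][v,u].tolist() for u,v in ([(390,388),(380,370),(350,300)] if n=='scene' else [(290,370),(300,390),(230,400)])])
E
```

```text
scene (array([ 469.5, -290.1,  222.3,  190.9,   79.9]), 12640.5, (304, 318, 175, 143))
[[214, 224, 216], [214, 224, 216], [194, 195, 193]]
side (array([ 491.1, -202. ,    5.9,    4.4,   77.6]), 4.0, (296, 341, 3, 3))
[[221, 226, 222], [221, 226, 222], [213, 213, 212]]
```

View pics/s4c.png

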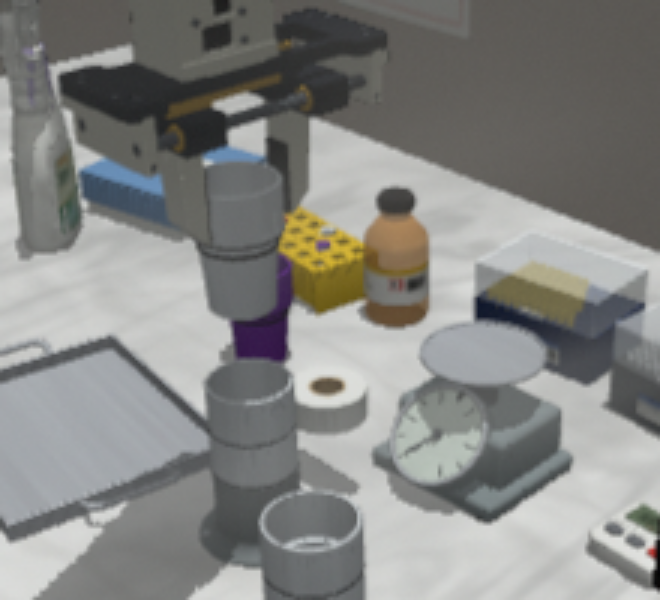

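The top cup came off cleanly (opening 60). The wrist force (1.67 N) and the joint-torque work (1.46 N) agree on about 150–170 g, so it is light and goes to the plain tray.

Request:
servo_tool --pt "-2 -0.5 0" --pt "-3.4 -0.85 0" --pt "-3.4 -0.85 0" --pt "-3.4 -0.85 0" --pt "-3.4 -0.85 0" --yaw '[0, 0, 0, 0, 0]'

```text
t: 11.1
eef_pos: [465.4, -92.3, 260.9]
ee_rot: [0.0, 0.707, 0.707, 0.0]
wrist_force: [0.5, 0.3, -0.4]
opening: 59.9
```

Request:
servo_tool --pt "-3.4 -0.85 0" --pt "-3.4 -0.85 0" --pt "-3.4 -0.85 0" --pt "-1.85 -0.2 0" --pt "0 0 0" --yaw '[0, 0, 0, 0, 0]'

```text
t: 11.6
eef_pos: [437.6, -214.8, 260.6]
ee_rot: [0.0, 0.709, 0.706, -0.001]
wrist_force: [-0.8, 0.3, -1.1]
opening: 59.8
```

Request:
servo_tool --pt "0 0 0" --pt "0 0 0" --pt "0 0 0" --pt "0 0 0" --pt "0 0 0" --yaw '[0, 0, 0, 0, 0]'

```text
t: 12.1
eef_pos: [438.6, -211.0, 260.8]
ee_rot: [0.0, 0.706, 0.708, -0.0]
wrist_force: [0.5, 0.3, -1.3]
opening: 59.9
```

Run:
```python
from h import *
c=rec('c1T',2); cv2.imwrite('pics/w5.png',c['pixels'][:,:,::-1])
print(plain(cap('scene','s5')), tool((438,-211.5,82))[0].round(2))
```

```text
c1T [-8.2000e-02 -4.8064e+01 -3.0550e+00 -3.1092e+01 -6.1000e-02  5.7000e-02
 -3.0000e-03] [0.002 0.003 0.002 0.    0.    0.    0.   ] [ 0.87 -0.45 -1.72] [ 0.7011  0.2332 -0.4349  1.8499  0.1105  1.082   0.2259] [ 438.5 -211.2  260.8] 12.2
(array([ 469.2, -290.4,  221.7,  191.9,   80. ]), 12652.5, (304, 318, 175, 144)) [-1.000e-02 -5.000e-02  1.787e+01]
```

View pics/w5.png

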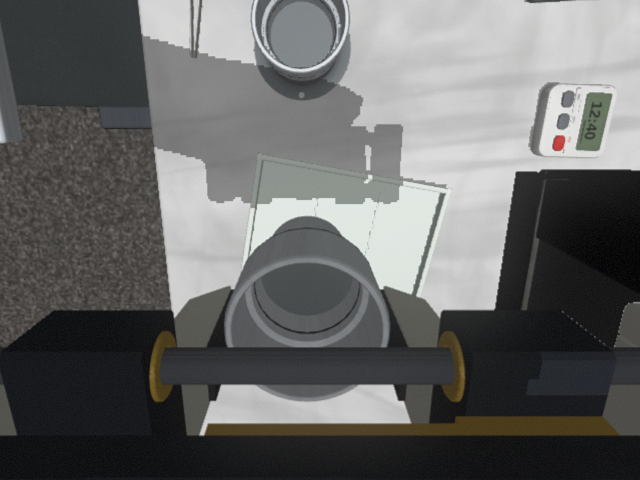

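Wrist view: cup held above the plain tray, whose far edge runs (262,156)–(449,187), and the near stack's rim is at (300,30). The measured tray centre is consistent, so I'm lowering the cup.

Request:
servo_tool --pt "-0.1 0 3" --pt "-0.1 0 3" --pt "0 0 3" --pt "0 0 3" --pt "0 0 3" --yaw '[0, 0, 0, 0, 0]'

```text
t: 12.75
eef_pos: [438.6, -213.6, 109.7]
ee_rot: [0.0, 0.707, 0.707, 0.0]
wrist_force: [0.1, -0.0, -2.1]
opening: 59.9
```

Request:
servo_tool --pt "0 0 1.5" --pt "0 0 0.8" --pt "0 0 0.5" --pt "0 0 0" --pt "0 0 0" --yaw '[0, 0, 0, 0, 0]'

```text
t: 13.25
eef_pos: [439.0, -213.7, 83.5]
ee_rot: [0.001, 0.707, 0.707, 0.0]
wrist_force: [0.0, -0.2, -1.5]
opening: 59.8
```

Request:
servo_tool --pt "0 0 0.05" --pt "0 0 0.05" --pt "0 0 0" --pt "0 0 0" --pt "0 0 0" --yaw '[0, 0, 0, 0, 0]'

```text
t: 13.75
eef_pos: [438.5, -213.5, 81.8]
ee_rot: [0.0, 0.707, 0.707, 0.0]
wrist_force: [-0.4, -0.1, -2.2]
opening: 59.6
```

Request:
servo_tool --pt "0 0 0.05" --pt "0 0 0.05" --pt "0 0 0.05" --pt "0 0 0" --pt "0 0 0" --yaw '[0, 0, 0, 0, 0]'

```text
t: 14.25
eef_pos: [438.6, -213.6, 81.5]
ee_rot: [0.0, 0.707, 0.707, -0.0]
wrist_force: [-5.1, 1.9, 19.4]
opening: 60.1
```

Request:
servo_tool --pt "0 0 0" --pt "0 0 0" --pt "0 0 0" --pt "0 0 0" --pt "0 0 0" --yaw '[0, 0, 0, 0, 0]' --fingers 30

```text
t: 14.75
eef_pos: [438.4, -213.5, 80.1]
ee_rot: [-0.0, 0.707, 0.707, -0.0]
wrist_force: [-0.0, -1.0, -0.9]
opening: 81.0
```

Request:
servo_tool --pt "0 0 -1" --pt "0 0 -3" --pt "0 0 -3" --pt "0 0 -3" --pt "0 0 -3" --yaw '[0, 0, 0, 0, 0]'

```text
t: 15.25
eef_pos: [438.4, -213.3, 212.2]
ee_rot: [0.0, 0.707, 0.708, 0.0]
wrist_force: [0.4, -1.0, 0.1]
opening: 81.1
```

Request:
servo_tool --pt "0.1 0 -3" --pt "0.1 0 -2" --pt "0 0 0" --pt "0 0 0" --pt "0 0 0" --yaw '[0, 0, 0, 0, 0]'

```text
t: 15.75
eef_pos: [437.8, -211.4, 259.5]
ee_rot: [-0.001, 0.707, 0.707, -0.0]
wrist_force: [0.4, 0.3, -0.1]
opening: 81.0
```

Run:
```python
from h import *
c=rec('eT',3); cv2.imwrite('pics/w6.png',c['pixels'][:,:,::-1])
D=json.load(open('log.json'));A,L=D['eT'],D['c1T'];d=np.array(L['tau'])-A['tau']
print(d.round(3),np.round(np.array(L['q'])-A['q'],4))
for Y in [(438,-212,91)]: print(fit(c,Y,30))
```

```text
eT [ 1.7000e-02 -4.7726e+01 -3.0510e+00 -3.0529e+01 -5.2000e-02  6.4000e-02
  1.0000e-03] [0.005 0.159 0.021 0.092 0.002 0.001 0.001] [ 0.19  0.53 -0.32] [ 0.7067  0.2356 -0.4413  1.8513  0.1129  1.081   0.2237] [ 438.  -211.3  259.4] 15.9
[-0.099 -0.338 -0.004 -0.563 -0.009 -0.006 -0.004] [-0.0056 -0.0024  0.0064 -0.0013 -0.0023  0.001   0.0022]
(array([ 438.5, -206.6,   91. ]), 90, 31.6)
```

Request:
servo_tool --pt "2 0.5 0" --pt "3.4 0.85 0" --pt "3.4 0.85 0" --pt "3.4 0.85 0" --pt "3.4 0.85 0" --yaw '[0, 0, 0, 0, 0]' --fingers 0

```text
t: 16.4
eef_pos: [477.2, -54.2, 259.7]
ee_rot: [-0.0, 0.707, 0.707, -0.0]
wrist_force: [-0.2, -0.4, -0.5]
opening: 91.7
```

Request:
servo_tool --pt "3.4 0.85 0" --pt "3.4 0.85 0" --pt "3.4 0.85 0" --pt "1.8 0.2 0" --pt "0 0 0" --yaw '[0, 0, 0, 0, 0]'

```text
t: 16.9
eef_pos: [504.4, 67.9, 259.7]
ee_rot: [-0.001, 0.705, 0.709, 0.0]
wrist_force: [0.5, -0.4, -0.8]
opening: 92.1
```

Request:
servo_tool --pt "0 0 0" --pt "0 0 0" --pt "0 0 0" --pt "0 0 0" --pt "0 0 0" --yaw '[0, 0, 0, 0, 0]'

```text
t: 17.4
eef_pos: [504.7, 63.9, 260.3]
ee_rot: [0.0, 0.707, 0.707, -0.0]
wrist_force: [-0.8, 0.5, -0.3]
opening: 91.8
```

Run:
```python
from h import *
c=rec('e2',3); print(fit(c,(504.5,70,126),30)); print(tool((504.6,65.5,114))[0].round(2))
```

```text
e2 [ 1.0000e-01 -4.9904e+01 -5.0510e+00 -3.0574e+01 -5.8000e-02  5.0000e-03
  3.0000e-03] [0.002 0.012 0.007 0.004 0.001 0.    0.001] [0.05 0.39 0.32] [ 0.2362  0.2945 -0.5875  1.7939  0.181   1.1069 -0.4123] [504.7  64.4 260.3] 17.55
(array([505.1,  75.4, 126. ]), 89, 31.8)
[ 1.100e-01 -1.000e-02  1.463e+01]
```

Run:
```python
from h import *
a=cap('scene','s7');w=cap('wrist')
A=cv2.resize(a['pixels'][190:310,225:345,::-1],(480,480),interpolation=cv2.INTER_CUBIC)
im=w['pixels'][140:340,200:400,::-1].copy()
cv2.imwrite('pics/x7.png',np.hstack([A[:, :400],cv2.resize(im,(400,480))]))
for z in (126,160): print(proj(a,(505,65,z)))
```

```text
[263.16494426 227.06006864]
[262.09531689 212.20010421]
```

View pics/x7.png

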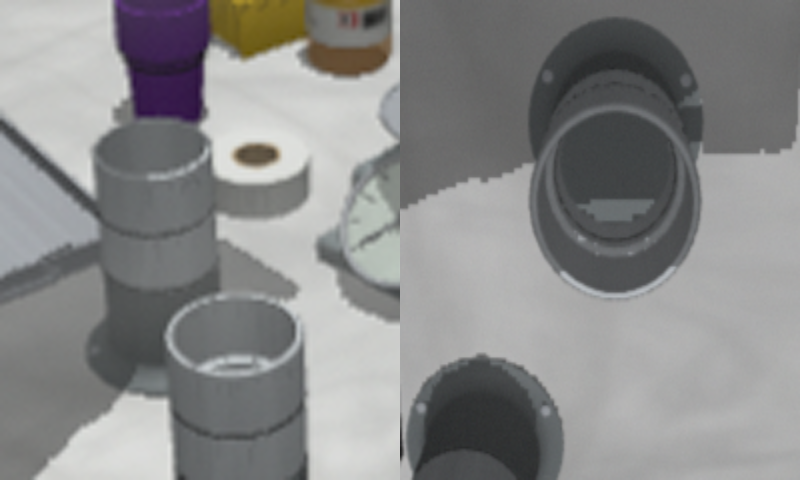

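Scene crop: two cups remain, with the rim at scene (263,227), exactly the expected z=126, so cup_2 did not lift. The wrist crop shows the rim centred between the jaws. Descending for the second cup.

Request:
servo_tool --pt "0.1 0 3" --pt "0 0 3.5" --pt "0 0 3.5" --pt "0 0 3" --pt "0 0 1.6" --yaw '[0, 0, 0, 0, 0]'

```text
t: 18.15
eef_pos: [503.5, 65.2, 111.8]
ee_rot: [-0.001, 0.707, 0.708, -0.001]
wrist_force: [0.2, -0.2, 0.2]
opening: 91.9
```

Request:
servo_tool --pt "0 0 0" --pt "0 0 0" --pt "0 0 0" --pt "0 0 0" --pt "0 0 0" --yaw '[0, 0, 0, 0, 0]'

```text
t: 18.65
eef_pos: [505.2, 65.6, 115.1]
ee_rot: [0.001, 0.707, 0.707, 0.001]
wrist_force: [-0.4, 0.3, -0.1]
opening: 92.2
```

Request:
servo_tool --pt "0 0 0" --pt "0 0 0" --pt "0 0 0" --pt "0 0 0" --pt "0 0 0" --yaw '[0, 0, 0, 0, 0]' --fingers 255

```text
t: 19.15
eef_pos: [504.8, 65.6, 114.3]
ee_rot: [0.0, 0.707, 0.707, 0.0]
wrist_force: [0.3, 0.0, 1.0]
opening: 59.5
```

Request:
servo_tool --pt "0 0 0" --pt "0 0 0" --pt "0 0 0" --pt "0 0 0" --pt "0 0 0" --yaw '[0, 0, 0, 0, 0]'

```text
t: 19.65
eef_pos: [504.8, 65.6, 114.3]
ee_rot: [0.0, 0.707, 0.707, 0.0]
wrist_force: [1.3, -1.1, 1.3]
opening: 59.6
```

Request:
servo_tool --pt "0 0 -0.2" --pt "0 0 -0.2" --pt "0 0 -0.2" --pt "0 0 -0.2" --pt "0 0 -0.2" --yaw '[0, 0, 0, 0, 0]'

```text
t: 20.15
eef_pos: [504.6, 65.5, 124.3]
ee_rot: [-0.0, 0.707, 0.707, -0.0]
wrist_force: [1.3, 0.5, -3.4]
opening: 60.0
```

Request:
servo_tool --pt "0 0 -0.3" --pt "0 0 -0.3" --pt "0 0 -0.4" --pt "0 0 -1" --pt "0 0 -1.5" --yaw '[0, 0, 0, 0, 0]'

```text
t: 20.65
eef_pos: [504.0, 65.4, 159.5]
ee_rot: [-0.0, 0.707, 0.707, -0.001]
wrist_force: [-0.4, 0.2, -3.4]
opening: 59.7
```

Request:
servo_tool --pt "0 0 -2" --pt "0 0 -2.4" --pt "0 0 -2.4" --pt "0 0 -2" --pt "0 0 -1.3" --yaw '[0, 0, 0, 0, 0]'

```text
t: 21.15
eef_pos: [504.9, 65.8, 262.4]
ee_rot: [0.001, 0.707, 0.708, 0.001]
wrist_force: [-0.1, -0.1, -3.4]
opening: 59.9
```

Request:
servo_tool --pt "0 0 0" --pt "0 0 0" --pt "0 0 0" --pt "0 0 0" --pt "0 0 0" --yaw '[0, 0, 0, 0, 0]'

```text
t: 21.65
eef_pos: [504.4, 65.5, 259.5]
ee_rot: [-0.0, 0.707, 0.707, -0.0]
wrist_force: [-0.5, -0.1, -2.4]
opening: 60.0
```

```bash
cat >> h.py <<'E'
def weigh(e,l):
    D=json.load(open('log.json'));E,L=D[e],D[l]
    d=np.array(L['tau'])-E['tau'];dq=np.array(L['q'])-E['q']
    print('dtau',d.round(3),'dq',dq.round(4),'g from j2',round(149*d[1]/-.68),'j4',round(149*d[3]/-.576),'F',round((L['F'][2]-E['F'][2])/-.00981))
E
python3 - <<'E'
from h import *
c=rec('c2A',4); weigh('e2','c2A'); weigh('emptyA','c2A')
a=cap('scene','s8'); print(plain(a))
for z in (92,): print(fit(a,(505,65,z),30,8))
E
```

```text
c2A [ 4.0000e-03 -5.1242e+01 -5.3340e+00 -3.1600e+01 -7.4000e-02  2.0000e-03
 -1.0000e-03] [0.005 0.026 0.001 0.013 0.    0.002 0.   ] [-0.06 -0.31 -2.93] [ 0.2366  0.2959 -0.5913  1.7935  0.1826  1.1073 -0.4157] [504.7  65.6 260. ] 21.85
dtau [-0.097 -1.338 -0.283 -1.026 -0.016 -0.003 -0.004] dq [ 0.0004  0.0013 -0.0037 -0.0004  0.0016  0.0004 -0.0034] g from j2 293 j4 265 F 331
dtau [-0.    -1.18  -0.332 -0.987 -0.009 -0.002 -0.002] dq [ 0.0096  0.0024 -0.014  -0.0016  0.005   0.0023 -0.0057] g from j2 259 j4 255 F 330
(array([ 468.9, -290.1,  222.4,  191.9,   79.9]), 11754.5, (303, 318, 176, 142))
(array([504.5,  71. ,  92. ]), 77, 30.6)
```

Second cup: wrist force about 2.9–3.0 N and torques about 250–285 g, so I treat it as heavy (handled tray). Next, locate the handled tray precisely.

Run:
```python
from h import *
a=cap('scene');b=cap('side');w=cap('wrist')
A=cv2.resize(a['pixels'][200:290,140:270,::-1],(780,540)[:2],interpolation=cv2.INTER_CUBIC)[:, :480]
A=cv2.resize(a['pixels'][205:285,140:260,::-1],(480,320),interpolation=cv2.INTER_CUBIC)
B=cv2.resize(b['pixels'][190:270,210:300,::-1],(360,320),interpolation=cv2.INTER_CUBIC)[:,:320]
C=cv2.resize(w['pixels'][0:140,120:420,::-1],(600,280))
o=np.zeros((600,800,3),np.uint8);o[:320,:480]=A;o[:320,480:]=B;o[320:,:600]=C
cv2.imwrite('pics/x8.png',o)
```

```text
(no output)
```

View pics/x8.png

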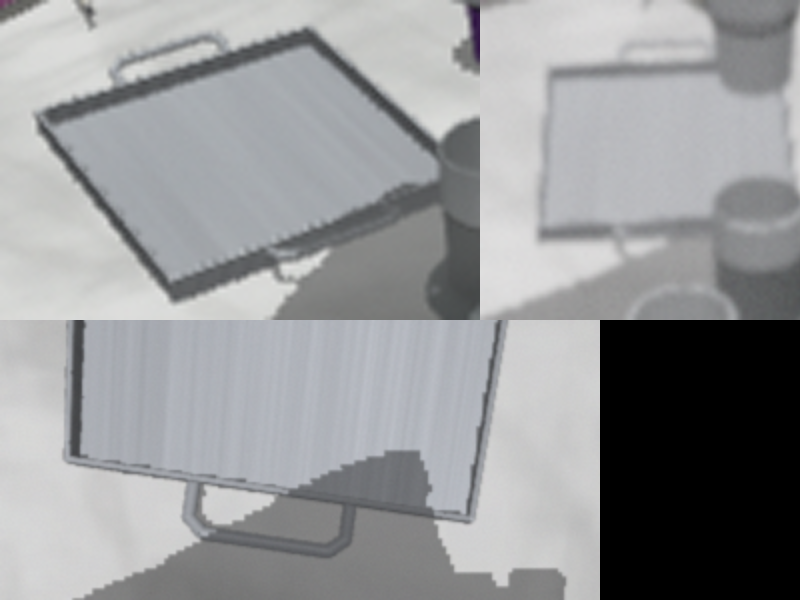

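Run:
```python
from h import *
a=cap('scene');b=cap('side');w=cap('wrist')
for n,c,l in [('scene FL,FR,NL',a,[(149.5,233.2),(217.5,212.5),(182,275.5)]),('side FL,NL',b,[(228,207),(225,247)]),('wrist NL,NR',w,[(153.5,70),(356,100)])]:
    P=np.array([onz(c,*p,16)[:2] for p in l]);print(n,P.round(1).tolist())
print(tool((0,0,0))[2]['t'])
```

```text
scene FL,FR,NL [[399.4, 381.0], [574.4, 353.7], [368.6, 176.6]]
side FL,NL [[402.2, 381.6], [372.6, 175.7]]
wrist NL,NR [[371.5, 180.2], [548.2, 155.5]]
22.2
```

The fixed cameras and the wrist camera agree on the handled tray corners: centre ≈ (473.5, 266), tilted about −8°. Carrying cup 2 to slot (421, 204).

Request:
servo_tool --pt "1.4 -0.8 0" --pt "2.5 -1.5 0" --pt "2.5 -1.5 0" --pt "2.5 -1.5 0" --pt "2.5 -1.5 0" --yaw '[0, 0, 0, 0, 0]'

```text
t: 22.7
eef_pos: [435.2, 181.3, 260.4]
ee_rot: [-0.0, 0.707, 0.708, 0.0]
wrist_force: [1.0, 1.3, -2.3]
opening: 59.6
```

Request:
servo_tool --pt "1.5 -1 0" --pt "1 -0.6 0" --pt "0 0 0" --pt "0 0 0" --pt "0 0 0" --yaw '[0, 0, 0, 0, 0]'

```text
t: 23.2
eef_pos: [421.2, 203.4, 260.1]
ee_rot: [0.0, 0.707, 0.707, -0.0]
wrist_force: [-0.2, -0.4, -2.1]
opening: 59.6
```

Request:
servo_tool --pt "0 0 0" --pt "0 0 0" --pt "0 0 0" --pt "0 0 0" --pt "0 0 0" --yaw '[0, 0, 0, 0, 0]'

```text
t: 23.7
eef_pos: [420.6, 204.4, 260.2]
ee_rot: [-0.0, 0.707, 0.707, -0.0]
wrist_force: [-0.3, 0.1, -2.9]
opening: 60.2
```

Request:
servo_tool --pt "0 0 0" --pt "0 0 0" --pt "0 0 0" --pt "0 0 0" --pt "0 0 0" --yaw '[0, 0, 0, 0, 0]'

```text
t: 24.2
eef_pos: [420.6, 204.5, 260.2]
ee_rot: [0.0, 0.707, 0.707, -0.0]
wrist_force: [0.5, -0.1, -3.6]
opening: 59.8
```

Run:
```python
from h import *
rec('c2T',5); print(tool((421,204.5,83.5))[0].round(2))
```

```text
c2T [-3.0000e-03 -4.4464e+01 -4.8250e+00 -3.1415e+01 -6.7000e-02 -3.4000e-02
  0.0000e+00] [0.001 0.001 0.    0.001 0.    0.    0.   ] [ 0.12 -0.07 -3.07] [ 0.0066  0.2378 -0.6813  1.877   0.1687  1.0844 -0.7393] [420.6 204.5 260.2] 24.45
[ 0.    0.04 17.67]
```

Request:
servo_tool --pt "0 0 3" --pt "0 0 3.5" --pt "0 0 3.5" --pt "0 0 3.5" --pt "0 0 2.5" --yaw '[0, 0, 0, 0, 0]'

```text
t: 24.95
eef_pos: [420.0, 204.0, 98.3]
ee_rot: [-0.0, 0.707, 0.707, -0.001]
wrist_force: [0.2, -0.4, -1.9]
opening: 60.1
```

Request:
servo_tool --pt "0 0 1" --pt "0 0 0.6" --pt "0 0 0" --pt "0 0 0" --pt "0 0 0" --yaw '[0, 0, 0, 0, 0]'

```text
t: 25.45
eef_pos: [421.3, 204.8, 85.3]
ee_rot: [0.0, 0.707, 0.707, 0.001]
wrist_force: [0.1, -0.8, -2.4]
opening: 59.9
```

Request:
servo_tool --pt "0 0 0.05" --pt "0 0 0.05" --pt "0 0 0" --pt "0 0 0" --pt "0 0 0" --yaw '[0, 0, 0, 0, 0]'

```text
t: 25.95
eef_pos: [420.6, 204.5, 83.2]
ee_rot: [0.0, 0.707, 0.707, -0.0]
wrist_force: [0.2, 0.0, -2.9]
opening: 59.8
```

Request:
servo_tool --pt "0 0 0.05" --pt "0 0 0.05" --pt "0 0 0.05" --pt "0 0 0" --pt "0 0 0" --yaw '[0, 0, 0, 0, 0]'

```text
t: 26.45
eef_pos: [420.6, 204.4, 81.7]
ee_rot: [-0.0, 0.707, 0.707, -0.0]
wrist_force: [-0.1, -0.4, -3.3]
opening: 59.9
```

Request:
servo_tool --pt "0 0 0.05" --pt "0 0 0" --pt "0 0 0" --pt "0 0 0" --pt "0 0 0" --yaw '[0, 0, 0, 0, 0]'

```text
t: 26.95
eef_pos: [420.6, 204.5, 81.2]
ee_rot: [0.0, 0.707, 0.707, -0.0]
wrist_force: [0.1, 0.3, -3.3]
opening: 59.4
```

Request:
servo_tool --pt "0 0 0" --pt "0 0 0" --pt "0 0 0" --pt "0 0 0" --pt "0 0 0" --yaw '[0, 0, 0, 0, 0]' --fingers 30

```text
t: 27.45
eef_pos: [420.6, 204.5, 81.3]
ee_rot: [0.0, 0.707, 0.707, 0.0]
wrist_force: [-1.0, -0.1, 0.1]
opening: 80.8
```

Request:
servo_tool --pt "0 0 -1" --pt "0 0 -3" --pt "0 0 -3.5" --pt "0 0 -3.5" --pt "0 0 -3.5" --yaw '[0, 0, 0, 0, 0]'

```text
t: 27.95
eef_pos: [420.1, 204.6, 228.3]
ee_rot: [-0.0, 0.707, 0.708, 0.0]
wrist_force: [1.8, -0.1, -0.7]
opening: 80.8
```

Request:
servo_tool --pt "0 0 -2.5" --pt "0 0 -0.9" --pt "0 0 0" --pt "0 0 0" --pt "0 0 0" --yaw '[0, 0, 0, 0, 0]'

```text
t: 28.45
eef_pos: [419.9, 204.0, 259.0]
ee_rot: [-0.0, 0.707, 0.708, -0.001]
wrist_force: [0.1, 0.6, 0.1]
opening: 81.4
```

Request:
servo_tool --pt "0 0 0" --pt "0 0 0" --pt "0 0 0" --pt "0 0 0" --pt "0 0 0" --yaw '[0, 0, 0, 0, 0]'

```text
t: 28.95
eef_pos: [420.6, 204.5, 260.1]
ee_rot: [-0.0, 0.707, 0.707, -0.0]
wrist_force: [0.2, 0.0, 0.1]
opening: 80.8
```

Run:
```python
from h import *
c=rec('e2T',4); weigh('e2T','c2T'); cv2.imwrite('pics/w9.png',c['pixels'][:,:,::-1])
print(fit(c,(421,210,91),30))
print(tool((504.6,65.5,260))[0].round(2),tool((434.5,-79,260))[0].round(2))
```

```text
e2T [-8.0000e-03 -4.3136e+01 -4.7560e+00 -3.0314e+01 -6.0000e-02 -2.7000e-02
 -0.0000e+00] [0.002 0.013 0.    0.006 0.    0.    0.   ] [-0.36 -0.08 -0.11] [ 0.0148  0.2397 -0.6917  1.8765  0.1721  1.0852 -0.7427] [420.6 204.5 260.2] 29.15
dtau [ 0.005 -1.328 -0.069 -1.102 -0.007 -0.007  0.   ] dq [-0.0082 -0.0019  0.0103  0.0005 -0.0035 -0.0008  0.0034] g from j2 291 j4 285 F 302
(array([422.9, 207.2,  91. ]), 89, 31.0)
[-13.91   8.39   0.02] [-2.835e+01  1.370e+00  2.000e-02]
```

Request:
servo_tool --pt "-1.5 0.1 0" --pt "-3.4 0.2 0" --pt "-3.4 0.2 0" --pt "-3.4 0.2 0" --pt "-3.4 0.2 0" --yaw '[0, 0, 0, 0, 0]' --fingers 0

```text
t: 29.65
eef_pos: [429.7, 52.2, 260.4]
ee_rot: [0.0, 0.707, 0.707, 0.0]
wrist_force: [0.7, -0.5, -0.3]
opening: 92.1
```

Request:
servo_tool --pt "-3.4 0.2 0" --pt "-3.4 0.2 0" --pt "-3.4 0.05 0" --pt "-2.05 0 0" --pt "-1 0 0" --yaw '[0, 0, 0, 0, 0]'

```text
t: 30.15
eef_pos: [434.2, -81.1, 260.2]
ee_rot: [0.0, 0.708, 0.706, -0.0]
wrist_force: [0.2, 0.5, -0.5]
opening: 91.5
```

Request:
servo_tool --pt "0 0 0" --pt "0 0 0" --pt "0 0 0" --pt "0 0 0" --pt "0 0 0" --yaw '[0, 0, 0, 0, 0]'

```text
t: 30.65
eef_pos: [434.4, -78.3, 260.3]
ee_rot: [0.0, 0.706, 0.708, 0.0]
wrist_force: [-0.1, 0.7, 0.5]
opening: 91.8
```

Request:
servo_tool --pt "0 0 0" --pt "0 0 0" --pt "0 0 0" --pt "0 0 0" --pt "0 0 0" --yaw '[0, 0, 0, 0, 0]'

```text
t: 31.15
eef_pos: [434.3, -79.0, 260.2]
ee_rot: [-0.0, 0.707, 0.707, -0.0]
wrist_force: [-0.0, 0.4, -0.2]
opening: 91.8
```

Run:
```python
from h import *
c=rec('e3',3); print(fit(c,(434.5,-74,126),30,4)); print(tool((434.3,-79,114.3))[0].round(2))
a=cap('scene','s10');print(fit(a,(434.5,-79,126),30,5),plain(a))
```

```text
e3 [-7.0000e-03 -4.0301e+01 -2.3480e+00 -3.0168e+01 -5.8000e-02  3.6000e-02
 -0.0000e+00] [0.003 0.001 0.001 0.    0.    0.    0.   ] [-0.4  -0.14  0.14] [ 0.5071  0.1636 -0.5054  1.9404  0.0907  1.0594 -0.0362] [434.3 -79.1 260.2] 31.3
(array([433.9, -73.2, 126. ]), 61, 30.8)
[ 1.000e-02 -0.000e+00  1.459e+01]
(array([433.6, -80.1, 126. ]), 84, 30.8) (array([ 469. , -290.2,  222.2,  192.2,   79.8]), 11797.5, (303, 318, 176, 144))
```

Aligned over the near stack. Descend, grip, ease off and lift.

Request:
servo_tool --pt "0 0 3" --pt "0 0 3.5" --pt "0 0 3.5" --pt "0 0 3" --pt "0 0 1.6" --yaw '[0, 0, 0, 0, 0]'

```text
t: 31.85
eef_pos: [433.1, -78.9, 112.1]
ee_rot: [-0.001, 0.707, 0.707, -0.001]
wrist_force: [-0.5, -1.0, -1.0]
opening: 91.8
```

Request:
servo_tool --pt "0 0 0" --pt "0 0 0" --pt "0 0 0" --pt "0 0 0" --pt "0 0 0" --yaw '[0, 0, 0, 0, 0]'

```text
t: 32.35
eef_pos: [434.8, -79.2, 115.0]
ee_rot: [0.001, 0.707, 0.707, 0.0]
wrist_force: [0.4, -0.0, -0.7]
opening: 91.9
```

Request:
servo_tool --pt "0 0 0" --pt "0 0 0" --pt "0 0 0" --pt "0 0 0" --pt "0 0 0" --yaw '[0, 0, 0, 0, 0]' --fingers 255

```text
t: 32.85
eef_pos: [434.3, -79.0, 114.2]
ee_rot: [0.0, 0.707, 0.707, -0.0]
wrist_force: [-0.3, 1.0, 0.6]
opening: 59.7
```

Request:
servo_tool --pt "0 0 0" --pt "0 0 0" --pt "0 0 0" --pt "0 0 0" --pt "0 0 0" --yaw '[0, 0, 0, 0, 0]'

```text
t: 33.35
eef_pos: [434.3, -79.0, 114.2]
ee_rot: [-0.0, 0.707, 0.707, -0.0]
wrist_force: [0.2, -0.4, 0.2]
opening: 60.0
```

Request:
servo_tool --pt "0 0 -0.2" --pt "0 0 -0.2" --pt "0 0 -0.2" --pt "0 0 -0.2" --pt "0 0 -0.2" --yaw '[0, 0, 0, 0, 0]'

```text
t: 33.85
eef_pos: [434.2, -79.0, 124.4]
ee_rot: [-0.0, 0.707, 0.707, -0.0]
wrist_force: [-0.7, -0.4, -3.5]
opening: 60.0
```

Request:
servo_tool --pt "0 0 -0.3" --pt "0 0 -0.3" --pt "0 0 -0.4" --pt "0 0 -1" --pt "0 0 -1.5" --yaw '[0, 0, 0, 0, 0]'

```text
t: 34.35
eef_pos: [433.8, -78.9, 159.6]
ee_rot: [-0.001, 0.707, 0.707, -0.0]
wrist_force: [-0.3, 0.0, -3.0]
opening: 59.8
```

Request:
servo_tool --pt "0 0 -2" --pt "0 0 -2.4" --pt "0 0 -2.4" --pt "0 0 -2" --pt "0 0 -1.3" --yaw '[0, 0, 0, 0, 0]'

```text
t: 34.85
eef_pos: [434.7, -78.8, 262.5]
ee_rot: [0.001, 0.707, 0.708, 0.001]
wrist_force: [-0.3, -0.0, -3.3]
opening: 59.9
```

Request:
servo_tool --pt "0 0 0" --pt "0 0 0" --pt "0 0 0" --pt "0 0 0" --pt "0 0 0" --yaw '[0, 0, 0, 0, 0]'

```text
t: 35.35
eef_pos: [434.0, -79.0, 259.7]
ee_rot: [-0.001, 0.707, 0.707, -0.0]
wrist_force: [0.5, 1.1, -2.8]
opening: 59.6
```

Request:
servo_tool --pt "0 0 0" --pt "0 0 0" --pt "0 0 0" --pt "0 0 0" --pt "0 0 0" --yaw '[0, 0, 0, 0, 0]'

```text
t: 35.85
eef_pos: [434.4, -79.0, 260.2]
ee_rot: [0.0, 0.707, 0.707, 0.0]
wrist_force: [0.3, -0.2, -2.3]
opening: 59.8
```

Run:
```python
from h import *
c=rec('c3A',6); weigh('e3','c3A')
a=cap('scene','s11');print(fit(a,(434.5,-79,92),30,5),plain(a))
cv2.imwrite('pics/x11.png',cv2.resize(a['pixels'][150:350,130:350,::-1],None,fx=3,fy=3))
```

```text
c3A [-2.0000e-03 -4.1536e+01 -2.4780e+00 -3.1309e+01 -6.0000e-02  3.5000e-02
 -0.0000e+00] [0.001 0.007 0.001 0.001 0.    0.001 0.   ] [ 0.17 -0.33 -3.02] [ 0.5125  0.1644 -0.5117  1.9401  0.0921  1.0597 -0.0376] [434.3 -79.  260.2] 36.15
dtau [ 0.005 -1.235 -0.13  -1.141 -0.003 -0.     0.   ] dq [ 0.0054  0.0007 -0.0063 -0.0003  0.0014  0.0002 -0.0014] g from j2 271 j4 295 F 322
(array([432.4, -77.4,  92. ]), 73, 32.0) (array([ 469.3, -290.4,  221.9,  192.1,   79.9]), 11759.5, (304, 318, 175, 142))
```

View pics/x11.png

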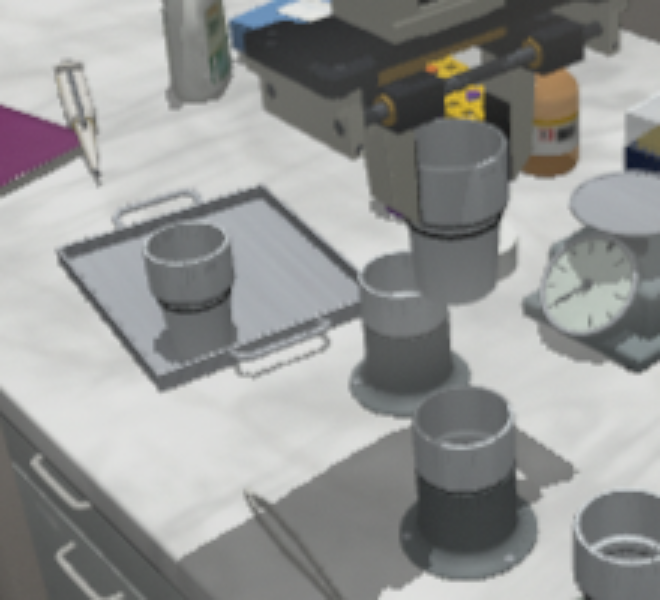

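The crop shows cup 2 upright in the handled tray, one cup left in each stand, and the third cup held (about 300 g by force, 270–295 g by torque), so it also goes in the handled tray, which hasn't moved.

Request:
servo_tool --pt "1.5 0 0" --pt "3.4 0 0" --pt "3.4 -0.1 0" --pt "3.4 -0.1 0" --pt "3.4 -0.1 0" --yaw '[0, 0, 0, 0, 0]'

```text
t: 36.7
eef_pos: [431.1, 73.2, 260.4]
ee_rot: [0.0, 0.707, 0.707, 0.0]
wrist_force: [0.6, -0.3, -2.5]
opening: 59.9
```

Request:
servo_tool --pt "3.4 0 0" --pt "3.4 0 0" --pt "3.4 0 0" --pt "3.4 0 0" --pt "3.4 0 0" --yaw '[0, 0, 0, 0, 0]'

```text
t: 37.2
eef_pos: [431.0, 243.2, 260.2]
ee_rot: [0.0, 0.707, 0.707, 0.0]
wrist_force: [-0.2, -0.7, -3.0]
opening: 59.7
```

Request:
servo_tool --pt "2 0 0" --pt "1.1 0 0" --pt "0 0 0" --pt "0 0 0" --pt "0 0 0" --yaw '[0, 0, 0, 0, 0]'

```text
t: 37.7
eef_pos: [431.4, 271.4, 260.1]
ee_rot: [0.0, 0.707, 0.707, -0.0]
wrist_force: [0.2, 0.8, -2.8]
opening: 59.3
```

Request:
servo_tool --pt "0 0 0" --pt "0 0 0" --pt "0 0 0" --pt "0 0 0" --pt "0 0 0" --yaw '[0, 0, 0, 0, 0]'

```text
t: 38.2
eef_pos: [431.0, 272.9, 260.2]
ee_rot: [0.0, 0.707, 0.707, 0.0]
wrist_force: [0.0, -0.0, -2.9]
opening: 59.7
```

Run:
```python
from h import *
c=rec('c3T',3);cv2.imwrite('pics/w12.png',c['pixels'][:,:,::-1]); print(tool((431.5,274.5,81.2))[0].round(2))
```

```text
c3T [ 5.2000e-02 -5.1027e+01 -6.8640e+00 -3.1671e+01 -5.6000e-02 -4.0000e-02
  1.0000e-03] [0.012 0.003 0.005 0.001 0.001 0.    0.   ] [ 0.19 -0.09 -2.82] [-0.1135  0.3209 -0.7077  1.7844  0.2299  1.1204 -0.896 ] [431.  273.  260.2] 38.35
[ 0.16  0.05 17.9 ]
```

View pics/w12.png

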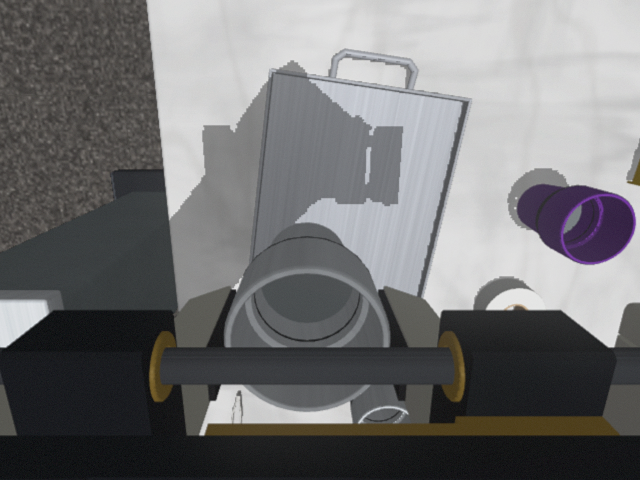

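Wrist view: the tray's far corners are at (272,72) and (469,101), the held cup sits inside its left column, and the purple cup is clear at (597,225). Lowering.

Request:
servo_tool --pt "0.15 0 3" --pt "0 0 3.5" --pt "0 0 3.5" --pt "0 0 3.5" --pt "0 0 2.5" --yaw '[0, 0, 0, 0, 0]'

```text
t: 38.85
eef_pos: [430.4, 273.9, 98.1]
ee_rot: [-0.0, 0.707, 0.707, -0.001]
wrist_force: [-0.0, 0.2, -3.1]
opening: 59.9
```

Request:
servo_tool --pt "0 0 1" --pt "0 0 0.6" --pt "0 0 0.1" --pt "0 0 0" --pt "0 0 0" --yaw '[0, 0, 0, 0, 0]'

```text
t: 39.35
eef_pos: [431.7, 274.9, 84.3]
ee_rot: [0.0, 0.707, 0.707, 0.001]
wrist_force: [0.2, 0.8, -2.4]
opening: 60.0
```

Request:
servo_tool --pt "0 0 0.05" --pt "0 0 0.05" --pt "0 0 0.05" --pt "0 0 0" --pt "0 0 0" --yaw '[0, 0, 0, 0, 0]'

```text
t: 39.85
eef_pos: [431.0, 274.5, 81.7]
ee_rot: [0.0, 0.707, 0.707, -0.0]
wrist_force: [-0.2, 0.1, -3.7]
opening: 59.8
```

Request:
servo_tool --pt "0 0 0" --pt "0 0 0" --pt "0 0 0" --pt "0 0 0" --pt "0 0 0" --yaw '[0, 0, 0, 0, 0]'

```text
t: 40.35
eef_pos: [431.0, 274.5, 81.7]
ee_rot: [0.0, 0.707, 0.707, -0.0]
wrist_force: [0.1, 0.7, -3.4]
opening: 59.5
```

Request:
servo_tool --pt "0 0 0.05" --pt "0 0 0" --pt "0 0 0" --pt "0 0 0" --pt "0 0 0" --yaw '[0, 0, 0, 0, 0]'

```text
t: 40.85
eef_pos: [431.0, 274.5, 81.2]
ee_rot: [0.0, 0.707, 0.707, -0.0]
wrist_force: [-0.6, -0.0, -2.4]
opening: 59.6
```

Request:
servo_tool --pt "0 0 0" --pt "0 0 0" --pt "0 0 0" --pt "0 0 0" --pt "0 0 0" --yaw '[0, 0, 0, 0, 0]' --fingers 30

```text
t: 41.35
eef_pos: [431.0, 274.5, 81.3]
ee_rot: [0.0, 0.707, 0.707, 0.0]
wrist_force: [0.1, -0.1, 0.5]
opening: 80.9
```

Request:
servo_tool --pt "0 0 -1" --pt "0 0 -3" --pt "0 0 -3.5" --pt "0 0 -3.5" --pt "0 0 -3.5" --yaw '[0, 0, 0, 0, 0]'

```text
t: 41.85
eef_pos: [430.6, 274.5, 228.4]
ee_rot: [-0.0, 0.707, 0.708, 0.0]
wrist_force: [0.7, 0.2, 0.4]
opening: 81.2
```

Request:
servo_tool --pt "0 0 -2.5" --pt "0 0 -0.9" --pt "0 0 0" --pt "0 0 0" --pt "0 0 0" --yaw '[0, 0, 0, 0, 0]'

```text
t: 42.35
eef_pos: [430.5, 273.9, 258.9]
ee_rot: [-0.0, 0.707, 0.707, -0.001]
wrist_force: [-0.1, -0.6, -0.2]
opening: 80.9
```

Request:
servo_tool --pt "-1.4 0.5 0" --pt "-3 1.1 0" --pt "-3 1.1 0" --pt "-3 1.1 0" --pt "-3 1.1 0" --yaw '[0, 0, 0, 0, 0]' --fingers 0

```text
t: 42.85
eef_pos: [479.9, 139.1, 259.0]
ee_rot: [-0.001, 0.707, 0.708, -0.001]
wrist_force: [1.5, 0.5, 0.7]
opening: 91.6
```

Request:
servo_tool --pt "-3 1.1 0" --pt "-3 1.1 0" --pt "-1.5 0.3 0" --pt "0 0 0" --pt "0 0 0" --yaw '[0, 0, 0, 0, 0]'

```text
t: 43.35
eef_pos: [504.6, 66.1, 259.4]
ee_rot: [-0.001, 0.707, 0.707, -0.0]
wrist_force: [0.0, 0.4, -0.0]
opening: 91.8
```

Request:
servo_tool --pt "0 0 0" --pt "0 0 0" --pt "0 0 0" --pt "0 0 0" --pt "0 0 0" --yaw '[0, 0, 0, 0, 0]'

```text
t: 43.85
eef_pos: [505.2, 65.8, 260.3]
ee_rot: [0.0, 0.707, 0.708, 0.0]
wrist_force: [-0.4, -0.8, 0.0]
opening: 91.8
```

Request:
servo_tool --pt "0 0 0" --pt "0 0 0" --pt "0 0 0" --pt "0 0 0" --pt "0 0 0" --yaw '[0, 0, 0, 0, 0]'

```text
t: 44.35
eef_pos: [505.2, 65.5, 260.2]
ee_rot: [0.0, 0.707, 0.707, -0.0]
wrist_force: [1.3, 0.3, -0.8]
opening: 91.8
```

Run:
```python
from h import *
c=rec('e4',4);print(fit(c,(504.6,70,92),30,5)); print(tool((504.7,65.5,80.5))[0].round(2))
a=cap('scene','s13');print(fit(a,(504.7,66,92),30,5),plain(a))
```

```text
e4 [ 3.0000e-03 -4.9811e+01 -5.6530e+00 -3.0556e+01 -6.5000e-02  2.0000e-03
 -0.0000e+00] [0.001 0.001 0.    0.    0.    0.    0.   ] [ 0.35 -0.17 -0.17] [ 0.2674  0.3041 -0.6324  1.79    0.1987  1.1116 -0.431 ] [505.2  65.5 260.2] 44.55
(array([504.4,  71.4,  92. ]), 88, 29.3)
[-0.   -0.05 17.97]
(array([504.,  67.,  92.]), 75, 31.6) (array([ 469.1, -290.1,  222.3,  191.5,   79.9]), 11770.0, (304, 318, 175, 143))
```

Request:
servo_tool --pt "0 -0.05 3" --pt "0 0 4" --pt "0 0 4" --pt "0 0 4" --pt "0 0 2" --yaw '[0, 0, 0, 0, 0]'

```text
t: 45.1
eef_pos: [503.1, 65.0, 87.2]
ee_rot: [-0.001, 0.707, 0.707, -0.001]
wrist_force: [1.0, -0.6, 0.3]
opening: 91.8
```

Request:
servo_tool --pt "0 0 1" --pt "0 0 0" --pt "0 0 0" --pt "0 0 0" --pt "0 0 0" --yaw '[0, 0, 0, 0, 0]'

```text
t: 45.6
eef_pos: [505.4, 65.6, 81.3]
ee_rot: [0.001, 0.707, 0.707, 0.001]
wrist_force: [-0.1, -0.2, -0.7]
opening: 91.9
```

Request:
servo_tool --pt "0 0 0" --pt "0 0 0" --pt "0 0 0" --pt "0 0 0" --pt "0 0 0" --yaw '[0, 0, 0, 0, 0]' --fingers 255

```text
t: 46.1
eef_pos: [505.1, 65.6, 80.3]
ee_rot: [0.0, 0.707, 0.707, 0.0]
wrist_force: [1.0, 0.3, 0.2]
opening: 59.6
```

Request:
servo_tool --pt "0 0 0" --pt "0 0 0" --pt "0 0 0" --pt "0 0 0" --pt "0 0 0" --yaw '[0, 0, 0, 0, 0]'

```text
t: 46.6
eef_pos: [505.0, 65.6, 80.3]
ee_rot: [0.0, 0.707, 0.707, 0.0]
wrist_force: [2.6, 0.1, -0.4]
opening: 60.1
```

Request:
servo_tool --pt "0 0 -0.2" --pt "0 0 -0.2" --pt "0 0 -0.2" --pt "0 0 -0.2" --pt "0 0 -0.2" --yaw '[0, 0, 0, 0, 0]'

```text
t: 47.1
eef_pos: [504.0, 65.4, 90.3]
ee_rot: [-0.0, 0.707, 0.707, -0.001]
wrist_force: [-0.5, 0.2, -1.4]
opening: 59.9
```

Request:
servo_tool --pt "0 0 -0.3" --pt "0 0 -0.3" --pt "0 0 -0.4" --pt "0 0 -1" --pt "0 0 -1.5" --yaw '[0, 0, 0, 0, 0]'

```text
t: 47.6
eef_pos: [504.1, 65.4, 125.5]
ee_rot: [-0.0, 0.707, 0.707, -0.001]
wrist_force: [0.4, -0.4, -2.6]
opening: 59.8
```

Request:
servo_tool --pt "0 0 -2" --pt "0 0 -3" --pt "0 0 -3.5" --pt "0 0 -3" --pt "0 0 -2" --yaw '[0, 0, 0, 0, 0]'

```text
t: 48.1
eef_pos: [505.0, 66.0, 263.3]
ee_rot: [0.001, 0.707, 0.708, 0.001]
wrist_force: [0.4, -0.2, -2.7]
opening: 59.8
```

Request:
servo_tool --pt "0 0 0" --pt "0 0 0" --pt "0 0 0" --pt "0 0 0" --pt "0 0 0" --yaw '[0, 0, 0, 0, 0]'

```text
t: 48.6
eef_pos: [504.2, 65.5, 259.3]
ee_rot: [-0.001, 0.707, 0.707, -0.001]
wrist_force: [-0.3, 0.1, -2.0]
opening: 60.0
```

Request:
servo_tool --pt "0 0 0" --pt "0 0 0" --pt "0 0 0" --pt "0 0 0" --pt "0 0 0" --yaw '[0, 0, 0, 0, 0]'

```text
t: 49.1
eef_pos: [504.7, 65.5, 260.3]
ee_rot: [0.0, 0.707, 0.707, 0.0]
wrist_force: [0.0, -0.5, -3.5]
opening: 59.8
```

Run:
```python
from h import *
c=rec('c4A',8); weigh('e4','c4A')
a=cap('scene','s14');print(plain(a))
```

```text
c4A [-2.0000e-03 -5.0927e+01 -5.8950e+00 -3.1539e+01 -7.3000e-02 -4.0000e-03
 -0.0000e+00] [0.001 0.011 0.001 0.002 0.    0.    0.   ] [-0.11 -0.29 -2.53] [ 0.2719  0.3043 -0.6383  1.7908  0.2005  1.1118 -0.4329] [504.7  65.5 260.2] 49.5
dtau [-0.005 -1.116 -0.242 -0.983 -0.009 -0.006  0.   ] dq [ 0.0045  0.0002 -0.0059  0.0008  0.0018  0.0002 -0.002 ] g from j2 245 j4 254 F 240
(array([ 469.2, -290. ,  221.9,  191.8,   79.8]), 11765.0, (303, 318, 176, 144))
```

Run:
```python
from h import *
F=[]
for i in range(30):
    capture('wrist'); F.append(status.sense()['wrist_force'])
F=np.array(F);print(F.mean(0),F.std(0),len(np.unique(F[:,2])),F[:,2].mean()/-.00981)
```

```text
[-0.03496146  0.04994559 -2.62877815] [0.46980951 0.57804463 0.41078731] 30 267.9692304249306
```

With 38 averaged readings the force gives 2.61 N, so about 266 ± 8 g: handled tray, third slot.

Request:
servo_tool --pt "1.4 -0.3 0" --pt "3.2 -0.8 0" --pt "3.2 -0.8 0" --pt "3.2 -0.8 0" --pt "3.2 -0.8 0" --yaw '[0, 0, 0, 0, 0]'

```text
t: 51.55
eef_pos: [468.6, 209.8, 260.4]
ee_rot: [-0.0, 0.707, 0.708, 0.0]
wrist_force: [-0.2, -0.1, -2.7]
opening: 60.2
```

Request:
servo_tool --pt "3.2 -0.8 0" --pt "3.2 -0.8 0" --pt "3.2 -0.8 0" --pt "2.5 -0.5 0" --pt "1.5 0 0" --yaw '[0, 0, 0, 0, 0]'

```text
t: 52.05
eef_pos: [438.4, 346.8, 260.4]
ee_rot: [-0.001, 0.705, 0.709, 0.0]
wrist_force: [-0.7, -0.4, -1.8]
opening: 59.9
```

Request:
servo_tool --pt "0 0 0" --pt "0 0 0" --pt "0 0 0" --pt "0 0 0" --pt "0 0 0" --yaw '[0, 0, 0, 0, 0]'

```text
t: 52.55
eef_pos: [440.9, 342.6, 260.3]
ee_rot: [0.0, 0.707, 0.707, -0.0]
wrist_force: [-0.1, -1.0, -1.8]
opening: 60.0
```

Request:
servo_tool --pt "0 0 0" --pt "0 0 0" --pt "0 0 0" --pt "0 0 0" --pt "0 0 0" --yaw '[0, 0, 0, 0, 0]'

```text
t: 53.05
eef_pos: [440.4, 343.5, 260.2]
ee_rot: [0.0, 0.707, 0.707, -0.0]
wrist_force: [-0.6, 0.1, -3.4]
opening: 59.4
```

Run:
```python
from h import *
a=cap('scene');b=cap('side');w=cap('wrist')
A=cv2.resize(a['pixels'][205:285,140:260,::-1],(480,320),interpolation=cv2.INTER_CUBIC)
B=cv2.resize(b['pixels'][190:270,210:300,::-1],(360,320),interpolation=cv2.INTER_CUBIC)[:,:320]
C=cv2.resize(w['pixels'][100:380,180:560,::-1],(380,280))
o=np.zeros((600,800,3),np.uint8);o[:320,:480]=A;o[:320,480:]=B;o[320:,:380]=C
cv2.imwrite('pics/x15.png',o); print(tool((440.5,343.5,81.5))[0].round(2))
```

```text
[0.000e+00 1.000e-02 1.787e+01]
```

View pics/x15.png

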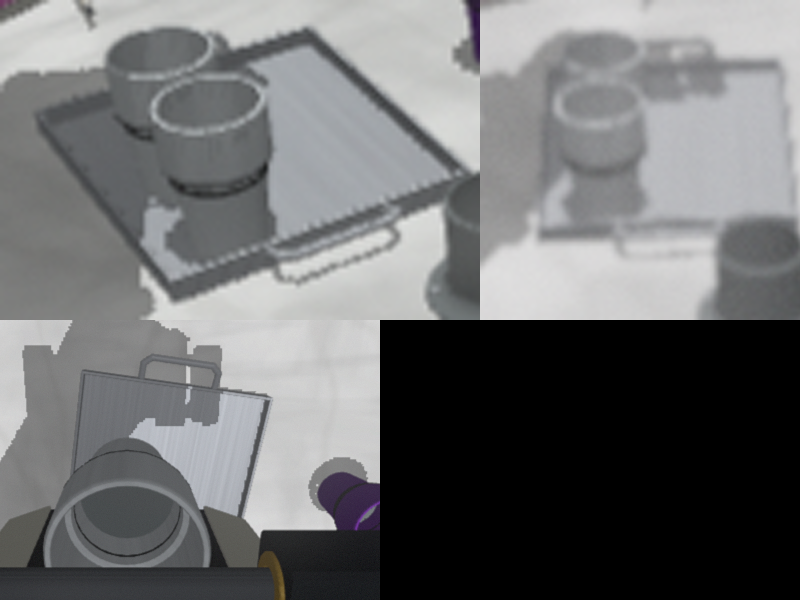

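Tray corners are unchanged ((38,115), (310,30), (172,298) in the crop), both placed cups stand upright, and the slot is free. Lowering and releasing.

Request:
servo_tool --pt "0 0 3" --pt "0 0 3.5" --pt "0 0 3.5" --pt "0 0 3.5" --pt "0 0 2.5" --yaw '[0, 0, 0, 0, 0]'

```text
t: 53.7
eef_pos: [439.9, 342.8, 98.1]
ee_rot: [-0.0, 0.707, 0.707, -0.001]
wrist_force: [-0.2, -0.5, -2.7]
opening: 60.1
```

Request:
servo_tool --pt "0 0 1" --pt "0 0 0.6" --pt "0 0 0.1" --pt "0 0 0" --pt "0 0 0" --yaw '[0, 0, 0, 0, 0]'

```text
t: 54.2
eef_pos: [441.0, 344.1, 84.4]
ee_rot: [0.0, 0.707, 0.707, 0.001]
wrist_force: [0.4, 0.3, -3.0]
opening: 59.6
```

Request:
servo_tool --pt "0 0 0.05" --pt "0 0 0.05" --pt "0 0 0.05" --pt "0 0 0.05" --pt "0 0 0" --yaw '[0, 0, 0, 0, 0]'

```text
t: 54.7
eef_pos: [440.4, 343.4, 81.1]
ee_rot: [0.0, 0.707, 0.707, -0.0]
wrist_force: [0.0, -0.4, -1.1]
opening: 60.0
```

Request:
servo_tool --pt "0 0 0" --pt "0 0 0" --pt "0 0 0" --pt "0 0 0" --pt "0 0 0" --yaw '[0, 0, 0, 0, 0]'

```text
t: 55.2
eef_pos: [440.5, 343.5, 81.2]
ee_rot: [0.0, 0.707, 0.707, 0.0]
wrist_force: [-1.0, -0.1, -3.4]
opening: 59.4
```

Request:
servo_tool --pt "0 0 0" --pt "0 0 0" --pt "0 0 0" --pt "0 0 0" --pt "0 0 0" --yaw '[0, 0, 0, 0, 0]' --fingers 30

```text
t: 55.7
eef_pos: [440.5, 343.5, 81.3]
ee_rot: [0.0, 0.707, 0.707, 0.0]
wrist_force: [0.8, -0.5, -0.5]
opening: 81.1
```

Request:
servo_tool --pt "0 0 -1" --pt "0 0 -3" --pt "0 0 -3.5" --pt "0 0 -3.5" --pt "0 0 -3.5" --yaw '[0, 0, 0, 0, 0]'

```text
t: 56.2
eef_pos: [440.1, 343.5, 228.4]
ee_rot: [-0.0, 0.707, 0.708, 0.0]
wrist_force: [1.1, 0.7, 0.4]
opening: 81.0
```

Request:
servo_tool --pt "0 0 -2.5" --pt "0 0 -0.9" --pt "0 0 0" --pt "0 0 0" --pt "0 0 0" --yaw '[0, 0, 0, 0, 0]'

```text
t: 56.7
eef_pos: [440.0, 342.9, 258.8]
ee_rot: [-0.0, 0.707, 0.707, -0.001]
wrist_force: [-0.2, -0.2, -0.7]
opening: 80.7
```

Request:
servo_tool --pt "-1.5 0 0" --pt "-3.5 0 0" --pt "-3.5 0 0" --pt "-3.5 0 0" --pt "-3.5 0 0" --yaw '[0, 0, 0, 0, 0]' --fingers 0

```text
t: 57.2
eef_pos: [440.0, 185.8, 259.4]
ee_rot: [-0.0, 0.707, 0.707, -0.001]
wrist_force: [1.2, -0.6, -0.8]
opening: 91.5
```

Request:
servo_tool --pt "-3.5 0 0" --pt "-3.5 0 0" --pt "-3.5 -0.2 0" --pt "-3.5 -0.2 0" --pt "-3.5 -0.2 0" --yaw '[0, 0, 0, 0, 0]'

```text
t: 57.7
eef_pos: [433.6, 11.1, 259.6]
ee_rot: [-0.0, 0.707, 0.707, -0.001]
wrist_force: [0.4, -1.2, 0.1]
opening: 91.4
```

Request:
servo_tool --pt "-3.5 0 0" --pt "-3 0 0" --pt "-1.5 0 0" --pt "-0.75 0 0" --pt "0 0 0" --yaw '[0, 0, 0, 0, 0]'

```text
t: 58.2
eef_pos: [434.2, -75.1, 259.8]
ee_rot: [-0.0, 0.707, 0.707, -0.0]
wrist_force: [-0.3, 1.6, -0.2]
opening: 91.8
```

Request:
servo_tool --pt "0 0 0" --pt "0 0 0" --pt "0 0 0" --pt "0 0 0" --pt "0 0 0" --yaw '[0, 0, 0, 0, 0]'

```text
t: 58.7
eef_pos: [434.9, -73.7, 260.2]
ee_rot: [0.0, 0.707, 0.708, 0.0]
wrist_force: [0.5, -0.1, -0.1]
opening: 92.2
```

Run:
```python
from h import *
c=rec('e5',4);print(fit(c,(434.3,-73,92),30,5)); print(tool((434.3,-79,80.3))[0].round(2))
a=cap('scene','s16');print(fit(a,(434.3,-79,92),30,5),plain(a))
```

```text
e5 [-6.4000e-02 -3.9942e+01 -2.7410e+00 -3.0166e+01 -6.2000e-02  3.3000e-02
 -2.0000e-03] [0.006 0.002 0.007 0.002 0.001 0.    0.   ] [ 0.13 -0.27 -0.49] [ 0.5434  0.1701 -0.5608  1.938   0.1033  1.0615 -0.0603] [434.9 -74.  260.2] 58.9
(array([433.9, -76. ,  92. ]), 90, 29.3)
[-0.5  -0.06 17.99]
(array([432.7, -77.2,  92. ]), 76, 31.9) (array([ 469.6, -290.3,  221.1,  192.7,   80.1]), 11786.5, (304, 318, 175, 143))
```

Request:
servo_tool --pt "-0.5 0 2" --pt "0 -0.05 4" --pt "0 0 4" --pt "0 0 4" --pt "0 0 3" --yaw '[0, 0, 0, 0, 0]'

```text
t: 59.45
eef_pos: [433.6, -79.0, 88.2]
ee_rot: [-0.001, 0.707, 0.707, -0.0]
wrist_force: [0.4, -0.1, 0.0]
opening: 91.7
```

Request:
servo_tool --pt "0 0 1" --pt "0 0 0" --pt "0 0 0" --pt "0 0 0" --pt "0 0 0" --yaw '[0, 0, 0, 0, 0]'

```text
t: 59.95
eef_pos: [435.2, -79.2, 81.5]
ee_rot: [0.001, 0.707, 0.707, 0.001]
wrist_force: [0.4, -0.1, -0.3]
opening: 91.9
```

Request:
servo_tool --pt "0 0 0" --pt "0 0 0" --pt "0 0 0" --pt "0 0 0" --pt "0 0 0" --yaw '[0, 0, 0, 0, 0]' --fingers 255

```text
t: 60.45
eef_pos: [434.3, -79.0, 80.2]
ee_rot: [0.0, 0.707, 0.707, -0.0]
wrist_force: [0.9, 0.7, 0.7]
opening: 59.4
```

Request:
servo_tool --pt "0 0 0" --pt "0 0 0" --pt "0 0 0" --pt "0 0 0" --pt "0 0 0" --yaw '[0, 0, 0, 0, 0]'

```text
t: 60.95
eef_pos: [434.4, -79.0, 80.2]
ee_rot: [0.0, 0.707, 0.707, 0.0]
wrist_force: [0.4, -0.0, 1.6]
opening: 59.9
```

Request:
servo_tool --pt "0 0 -0.2" --pt "0 0 -0.2" --pt "0 0 -0.2" --pt "0 0 -0.2" --pt "0 0 -0.2" --yaw '[0, 0, 0, 0, 0]'

```text
t: 61.45
eef_pos: [434.3, -79.0, 90.4]
ee_rot: [0.0, 0.707, 0.707, -0.0]
wrist_force: [0.3, 0.5, -2.2]
opening: 59.8
```

Request:
servo_tool --pt "0 0 -0.3" --pt "0 0 -0.3" --pt "0 0 -0.4" --pt "0 0 -1" --pt "0 0 -1.5" --yaw '[0, 0, 0, 0, 0]'

```text
t: 61.95
eef_pos: [433.9, -78.9, 125.6]
ee_rot: [-0.001, 0.707, 0.708, -0.0]
wrist_force: [0.1, -0.7, -1.0]
opening: 60.0
```

Request:
servo_tool --pt "0 0 -2" --pt "0 0 -3" --pt "0 0 -3.5" --pt "0 0 -3" --pt "0 0 -2" --yaw '[0, 0, 0, 0, 0]'

```text
t: 62.45
eef_pos: [434.8, -78.7, 263.1]
ee_rot: [0.001, 0.707, 0.708, 0.001]
wrist_force: [1.4, 0.4, -0.7]
opening: 59.9
```

Request:
servo_tool --pt "0 0 0" --pt "0 0 0" --pt "0 0 0" --pt "0 0 0" --pt "0 0 0" --yaw '[0, 0, 0, 0, 0]'

```text
t: 62.95
eef_pos: [433.9, -79.0, 259.5]
ee_rot: [-0.001, 0.707, 0.707, -0.0]
wrist_force: [0.0, 0.7, -1.2]
opening: 60.1
```

Request:
servo_tool --pt "0 0 0" --pt "0 0 0" --pt "0 0 0" --pt "0 0 0" --pt "0 0 0" --yaw '[0, 0, 0, 0, 0]'

```text
t: 63.45
eef_pos: [434.3, -79.0, 260.2]
ee_rot: [0.0, 0.707, 0.707, 0.0]
wrist_force: [-0.3, -0.4, -0.9]
opening: 59.7
```

Run:
```python
from h import *
c=rec('c5A',16); weigh('e3','c5A')
a=cap('scene','s17');print(plain(a))
```

```text
c5A [-0.0000e+00 -4.0609e+01 -2.8320e+00 -3.0782e+01 -5.9000e-02  3.4000e-02
 -0.0000e+00] [0.002 0.009 0.001 0.001 0.    0.    0.   ] [-0.04  0.01 -1.7 ] [ 0.5616  0.1718 -0.5688  1.9368  0.1057  1.062  -0.0512] [434.3 -79.  260.2] 64.25
dtau [ 0.007 -0.308 -0.484 -0.615 -0.002 -0.001  0.   ] dq [ 0.0545  0.0082 -0.0634 -0.0037  0.015   0.0026 -0.015 ] g from j2 67 j4 159 F 188
(array([ 469.1, -290.4,  222. ,  192.4,   79.9]), 11789.0, (304, 318, 175, 144))
```

1.70 N over 16 readings is about 173 g, so this one is light and goes in the plain tray, which is unmoved, at (422, −300).

Request:
servo_tool --pt "-1.5 -0.1 0" --pt "-3 -0.2 0" --pt "-3.2 -0.2 0" --pt "-3.2 -0.2 0" --pt "-3.2 -0.2 0" --yaw '[0, 0, 0, 0, 0]'

```text
t: 64.8
eef_pos: [425.3, -221.3, 260.3]
ee_rot: [0.0, 0.707, 0.707, 0.0]
wrist_force: [1.0, 0.8, -1.3]
opening: 59.7
```

Request:
servo_tool --pt "-3.2 -0.2 0" --pt "-2.8 -0.1 0" --pt "-1.5 0 0" --pt "-0.5 0 0" --pt "0 0 0" --yaw '[0, 0, 0, 0, 0]'

```text
t: 65.3
eef_pos: [422.7, -299.5, 260.1]
ee_rot: [-0.0, 0.707, 0.707, 0.0]
wrist_force: [0.3, 0.2, -2.7]
opening: 59.8
```

Request:
servo_tool --pt "0 0 0" --pt "0 0 0" --pt "0 0 0" --pt "0 0 0" --pt "0 0 0" --yaw '[0, 0, 0, 0, 0]'

```text
t: 65.8
eef_pos: [422.6, -299.8, 260.3]
ee_rot: [0.0, 0.707, 0.708, -0.0]
wrist_force: [0.4, 1.6, -2.3]
opening: 59.4
```

Run:
```python
from h import *
c=rec('c5T',2);a=cap('scene','s18');print(tool((422,-300,81.2))[0].round(2),plain(a))
A=cv2.resize(a['pixels'][290:460,290:490,::-1],(480,408));C=cv2.resize(c['pixels'][:,100:500,::-1],(320,384))
o=np.zeros((408,800,3),np.uint8);o[:,:480]=A;o[:384,480:]=C;cv2.imwrite('pics/x18.png',o)
```

```text
c5T [-8.4000e-02 -5.2740e+01 -3.5960e+00 -3.1298e+01 -4.8000e-02  6.8000e-02
 -2.0000e-03] [0.007 0.001 0.005 0.002 0.001 0.    0.   ] [ 0.95  0.29 -1.62] [ 0.846   0.2844 -0.4172  1.783   0.128   1.1006  0.3866] [ 422.6 -299.9  260.3] 65.9
[ 0.   -0.05 17.91] (array([ 468.8, -290.2,  221.5,  192.1,   79.9]), 11728.0, (304, 321, 175, 141))
```

View pics/x18.png

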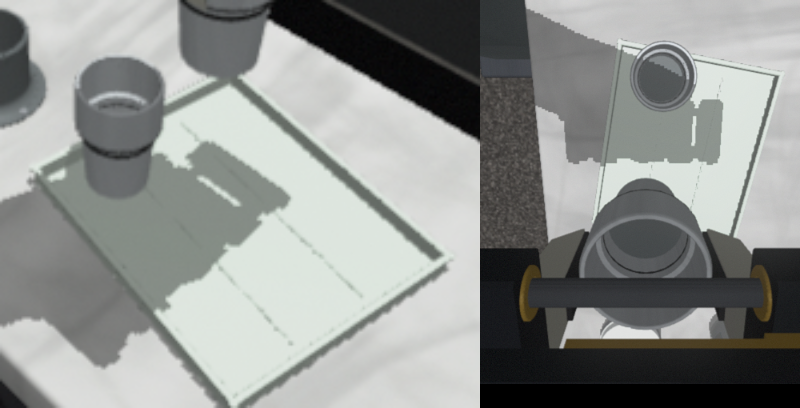

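The first cup stands upright in the tray's corner (crop (118,130)), the tray is in place, and the held cup is well clear of it. Lowering the last one.

Request:
servo_tool --pt "0 0 3" --pt "0 0 3.5" --pt "0 0 3.5" --pt "0 0 3.5" --pt "0 0 2.5" --yaw '[0, 0, 0, 0, 0]'

```text
t: 66.45
eef_pos: [421.8, -299.7, 98.2]
ee_rot: [-0.001, 0.707, 0.707, -0.0]
wrist_force: [0.3, -0.4, -1.0]
opening: 59.7
```

Request:
servo_tool --pt "0 0 1" --pt "0 0 0.6" --pt "0 0 0.1" --pt "0 0 0" --pt "0 0 0" --yaw '[0, 0, 0, 0, 0]'

```text
t: 66.95
eef_pos: [423.2, -300.5, 84.3]
ee_rot: [0.001, 0.707, 0.707, 0.0]
wrist_force: [0.5, -0.3, -0.9]
opening: 60.2
```

Request:
servo_tool --pt "0 0 0.05" --pt "0 0 0.05" --pt "0 0 0.05" --pt "0 0 0.05" --pt "0 0 0" --yaw '[0, 0, 0, 0, 0]'

```text
t: 67.45
eef_pos: [422.5, -300.0, 81.2]
ee_rot: [-0.0, 0.707, 0.707, -0.0]
wrist_force: [0.5, 0.1, -0.9]
opening: 59.8
```

Request:
servo_tool --pt "0 0 0" --pt "0 0 0" --pt "0 0 0" --pt "0 0 0" --pt "0 0 0" --yaw '[0, 0, 0, 0, 0]'

```text
t: 67.95
eef_pos: [422.5, -300.0, 81.2]
ee_rot: [0.0, 0.707, 0.707, -0.0]
wrist_force: [0.6, -0.8, -0.6]
opening: 59.8
```

Request:
servo_tool --pt "0 0 0" --pt "0 0 0" --pt "0 0 0" --pt "0 0 0" --pt "0 0 0" --yaw '[0, 0, 0, 0, 0]' --fingers 30

```text
t: 68.45
eef_pos: [422.6, -300.0, 81.3]
ee_rot: [0.0, 0.707, 0.707, -0.0]
wrist_force: [0.4, -0.2, -0.2]
opening: 80.8
```

Request:
servo_tool --pt "0 0 -1" --pt "0 0 -3" --pt "0 0 -3.5" --pt "0 0 -3.5" --pt "0 0 -3.5" --yaw '[0, 0, 0, 0, 0]'

```text
t: 68.95
eef_pos: [422.4, -299.7, 228.5]
ee_rot: [0.0, 0.707, 0.708, 0.0]
wrist_force: [0.1, -0.3, 0.7]
opening: 81.1
```

Request:
servo_tool --pt "0 0 -2.5" --pt "0 0 -2" --pt "0 0 -1" --pt "0 0 0" --pt "0 0 0" --yaw '[0, 0, 0, 0, 0]'

```text
t: 69.45
eef_pos: [422.1, -299.8, 280.5]
ee_rot: [-0.0, 0.707, 0.707, -0.0]
wrist_force: [-0.4, 1.0, -0.7]
opening: 80.9
```

Request:
servo_tool --pt "0 0 0" --pt "0 0 0" --pt "0 0 0" --pt "0 0 0" --pt "0 0 0" --yaw '[0, 0, 0, 0, 0]'

```text
t: 69.95
eef_pos: [422.5, -300.0, 281.0]
ee_rot: [-0.0, 0.707, 0.707, -0.0]
wrist_force: [-0.5, -0.2, 0.9]
opening: 81.0
```

Run:
```python
from h import *
c=rec('e5T',3);weigh('e5T','c5T');a=cap('scene','s19');print(plain(a))
cv2.imwrite('pics/x19.png',cv2.resize(a['pixels'][130:470,60:500,::-1],(792,600)))
```

```text
e5T [-3.0000e-03 -5.1095e+01 -3.3530e+00 -3.1396e+01 -4.0000e-02  6.7000e-02
 -0.0000e+00] [0.    0.008 0.    0.008 0.    0.    0.   ] [-0.24  0.11 -0.22] [ 0.8535  0.2678 -0.4239  1.751   0.1196  1.1482  0.3947] [ 422.6 -300.   281.2] 70.1
dtau [-0.081 -1.645 -0.243  0.098 -0.009  0.002 -0.002] dq [-0.0075  0.0166  0.0067  0.0321  0.0083 -0.0476 -0.0081] g from j2 361 j4 -25 F 143
(array([ 469.4, -290.4,  221.5,  192.2,   80.1]), 11745.5, (304, 318, 175, 144))
```

View pics/x19.png

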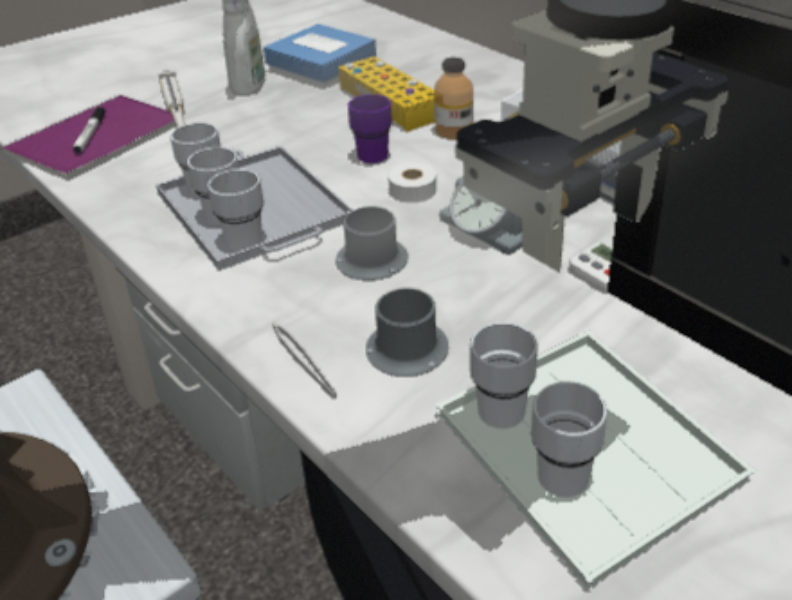

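Both stands are empty. Three cups stand upright in the handled tray and two in the plain tray, with the bystanders in place and the robot clear. Handing in.

```bash
python3 -c "from h import *;print(close_job())"
```

```text
the job is handed in; nothing more can be done
None
```

Both stacks are down and all five cups are sorted. The job was handed in at about 70 s of the 210 s allowed.

I weighed every cup in the hand from averaged wrist force, checked against the joint torques, and did not use the spring scale:

| Cup | Weight | Tray |
|---|---|---|
| Three-cup stack, top | about 160 g | plain |
| Three-cup stack, middle | about 300 g | handled |
| Three-cup stack, bottom | 266 ± 8 g | handled |
| Two-cup stack, top | about 300 g | handled |
| Two-cup stack, bottom | about 173 g | plain |

**Last checks:** the final scene picture shows both stands empty and every cup upright inside its tray. Nothing else looks moved, and the open gripper is about 190 mm above the nearest cup. The plain tray measured the same throughout. I saw no knock to either tray, but I judged the handled tray by eye in the final picture and did not re-measure it.

**What disagreed:**
- **Wrist camera:** it read about 5 mm off in y against the other two cameras. I used the fixed cameras instead, and every grip closed at 60 mm.
- **Torque weights:** they ran up to about 30 g below the force readings for the cups near 300 g. Either reading puts those cups in the same tray. For the last cup, the torque readings came from mismatched poses and mean nothing, so its weight rests on force alone.
- **First placement:** the first cup was pressed on the tray floor with about 19 N before release. The later cups were set down more gently.

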